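# Scan the dry boxes of a click-and-collect order and slide them on to the collection mat

### The arm

A 6-joint arm with a two-finger parallel gripper is mounted at the origin on the work surface. World frame = base frame: x ahead of the robot, y to its left, z up, the work surface at z = 0. Lengths are in m, angles in rad, forces in N, time in s.
With the tool pointing down it reaches from about 0.35 to 0.975 m from the base axis. Payload 4.9 kg.
Tool frame: the origin (TCP) lies at the very end of the fingers, on their centre line; the grasp point (between the pads) lies 19 mm behind it; z points along the fingers, y is the line along which they close (so a half turn about z gives the same grasp; the last joint's range is limited). The gripper opens to 85 mm and grips with 20 to 120 N. Pads are 22 mm wide; open, the fingers measure 114 mm over their backs; the gripper's body (76 mm by 85 mm) begins 54 mm behind the grasp point. The pads swing forward as they close: fully open they stand 13 mm farther back than shut.
Start: joints at [1.221, 0.053, 1.613, -0, 1.476, -0.119], TCP at [0.143, 0.608, 0.231] pointing down, gripper open.
Joint ranges: [-3.01, 3.01], [-1.01, 2.22], [0.06, 2.58], [-1.02, 4.17], [0.09, 2.62], [-3.14, 3.14]. Speed limits (rad/s): [2.57, 2.57, 3.14, 3.14, 3.14, 3.14].

### API

Orientations are given as a unit quaternion [w, x, y, z].
In Python, from plant import manip gives the robot as it stands.
- The arm moves only by the tool send_rows, never from a script. Its argument "increments" is a list of rows, each an object of numbers: "claw": the closure, from -1 (fully open) to 1 (shut); "dx", "dy", "dz": the shift along the tool's x, y, z in units of 0.5 m (1.0 is 0.5 m); "yaw": the turn about the tool's z in units of 1.5 rad (1.0 is 1.5 rad). A call has 1 to 20 rows; each row is the pose to reach, as a shift and turn from the pose commanded when the call began, along the tool's axes at that moment; what a row does not reach only later rows make up. A row lasts 1/8 s, in which the tool goes at most 62.5 mm and 10.7 degrees, less where a joint would pass 70% of its speed; a pose out of reach is approached as far as the arm can. A call with a number of a shift or a turn outside -1 to 1 is refused whole. A call with a gripper value outside its range is refused whole. The fingers move at their own pace and stop on an object; the grip force is fixed at half the most. Time passes only in rows, so rows that repeat a pose let the fingers close. It gives the time, the measured TCP pose, the force, the opening and the grip force at its end, in the units of the state.
- manip.state(): the state, without advancing time (a new reading comes with each control period).
- manip.grab_frame(name): name is "side" or "top" or "wrist"; returns the picture (480x640x3 uint8, red, green, blue); there is no depth.
- manip.camera_params(name): a dict with "camera_matrix" (3x3 intrinsics, pixels), "extrinsics" (4x4, takes a point from world to camera coordinates); the wrist camera has in their place "tool_from_camera" (4x4, takes a point from camera to tool coordinates, whose origin is the TCP and whose axes are the flange's). Camera axes: x right, y down, z forward; pixel columns grow to the right and rows downward; lengths in m; the calibration is good to about 2 mm. The wrist camera is an equidistant fisheye: a pixel r from the principal point sees the ray r / f radians off the axis. A picture is of the moment at which its call begins: read the wrist's pose just before it. camera_params takes no time and is no camera call.
- manip.job_done(): hands the job in; it is judged then, once.
The state is a dict: "time": time; "joint_pos": joint angles; "joint_vel": joint speeds; "joint_efforts": joint torques, N m; "tool_pos": TCP position; "tool_rot": TCP orientation; "contact_force": force on the tool from outside, world axes, zero at the start; "ft_torque": the same for the moment, N m; "gripper_width": opening from 0.0 (shut) to 1.0 (fully open); "grasp_force": force on a finger pad.
Only numpy, scipy, OpenCV 4.12 (cv2) and the standard library are available. Lean on these libraries where they do the work, as an engineer would, in place of code of your own. Each camera call takes 0.05 s, during which the arm holds its last target. There are 200 camera calls.

### The job

Pick up the hand scanner from its dock and scan the order card, then the label of every dry box waiting on the counter in the order blue, green, yellow, red (an order may lack one of these), each time holding the scanner still for about two seconds with its red window aimed at the middle of the barcode. Stand the scanner back upright on the middle of its dock, square with it, let go, and only then slide every box along the counter, without lifting it or tipping it over, until it lies wholly within the black collection mat with the orange border, roughly square with the mat. When all boxes are there, scan the order card once more in the same way to close the order, return the scanner to its dock as before, and leave the other goods alone.

Things in the scene. Friction and masses are not known exactly. Their poses are not given: they have to be found in the camera images.
- scanner: Self-standing barcode scanner, 280 g, loose, 146 mm high. Origin: centre of the foot's underside, z up. Dark foot 90 (x) x 70 x 14 mm (most of the weight), neck 26 x 32 mm, light-grey head 74 (x) x 44 (y) x 44 mm, 102 to 146 mm up, centred at x = -4 mm. Grip the head from above across y, at x = 0, 124 mm up; the foot then hangs below. Black nose with red window at the head's -x end.
- beam (a point): Centre of the scanner's red window, 52 mm towards -x and 94 mm above its origin. z axis: line of sight, out of the window towards the scanner's -x and 60 degrees below level; x, y lie across it. It reads a barcode whose centre stays 50 to 300 mm away along z and within 15 mm of the line, at under 45 degrees to the label's normal, for 1.5 s.
- dock: Fixed charging dock: black slab 120 (x) x 100 (y) x 8 mm with a grey top and a small green light bar at its -x edge. The scanner stands on its middle at the start, its -x to the dock's -x within 0.15 rad. Origin: centre of its underside; yaw varies up to 0.4 rad.
- card: Order card lying flat on the counter: white paper 80 (x) x 60 (y) mm, under 1 mm thick, fixed, with a green header stripe at its +x edge and a barcode of black bars in its middle. Origin: its centre. (Similar sheets with an orange stripe and a grey picture are leaflets: ignore them.) Fingers may pass over it.
- card_label (a point): Centre of the order card's barcode (30 x 46 mm), at the card's centre, on the counter surface, facing up.
- mat: Black collection mat with orange border let flush into the counter (no step): 220 (x) x 1000 (y) mm, fixed. Origin: its centre on the counter surface; x away from the robot.
- box_blue: Dry box with a blue lid and grey shell, 90 (x) x 110 (y) x 70 mm high, 330 to 630 g, loose on the counter, too wide to grip easily from above; it slides when pushed low on its -x face. Origin: centre of its underside, x away from the robot at yaw 0. None if it is not part of this order.
- box_blue_label (a point): Centre of the white 40 x 52 mm barcode label (black bars) on top of the blue lid, 14 mm towards x and 22 mm towards y from the middle of the box, 70 mm above its underside, facing up. None if the box is absent.
- box_green: Dry box with a green lid and grey shell, 90 (x) x 110 (y) x 70 mm high, 330 to 630 g, loose on the counter, too wide to grip easily from above; it slides when pushed low on its -x face. Origin: centre of its underside, x away from the robot at yaw 0. None if it is not part of this order.
- box_green_label (a point): Centre of the white 40 x 52 mm barcode label (black bars) on top of the green lid, 14 mm towards x and 22 mm towards y from the middle of the box, 70 mm above its underside, facing up. None if the box is absent.
- box_yellow: Dry box with a yellow lid and grey shell, 90 (x) x 110 (y) x 70 mm high, 330 to 630 g, loose on the counter, too wide to grip easily from above; it slides when pushed low on its -x face. Origin: centre of its underside, x away from the robot at yaw 0. None if it is not part of this order.
- box_yellow_label (a point): Centre of the white 40 x 52 mm barcode label (black bars) on top of the yellow lid, 14 mm towards x and 22 mm towards y from the middle of the box, 70 mm above its underside, facing up. None if the box is absent.
- box_red: Dry box with a red lid and grey shell, 90 (x) x 110 (y) x 70 mm high, 330 to 630 g, loose on the counter, too wide to grip easily from above; it slides when pushed low on its -x face. Origin: centre of its underside, x away from the robot at yaw 0. None if it is not part of this order.
- box_red_label (a point): Centre of the white 40 x 52 mm barcode label (black bars) on top of the red lid, 14 mm towards x and 22 mm towards y from the middle of the box, 70 mm above its underside, facing up. None if the box is absent.
- canister: Bystander: blue gas canister, 90 mm across and 92 mm high, loose, to the robot's right; origin under its centre. Leave alone.
- mug: Bystander: white mug, 80 mm across and 80 mm high, loose, to the robot's left; origin under its centre. Leave alone.
- lantern: Bystander: camping lantern, black foot, cream globe, orange cap, 84 mm across and 153 mm high with its wire handle, loose, to the robot's left; origin under its centre. Leave alone.
There are look-alikes about, which are no part of the job. Leave any pink look-alike of the box_green alone.

How it is judged:
On the way, in this order (a step that is already met when the one before it is completed fails the run):
1. the order card is scanned: its barcode's centre kept within 15 mm of the line of sight, 50 to 300 mm away (x of card_label in the frame of beam between -0.015 and 0.015 m and y of card_label in the frame of beam between -0.015 and 0.015 m and z of card_label in the frame of beam between 0.05 and 0.3 m and angle between the z axis of beam and the z axis of card, either way round below 0.79 rad), for 1.5 s.
2. the blue box's label is scanned: label's centre kept within 15 mm of its line of sight, 50 to 300 mm away, the box not yet on the mat (x of box_blue_label in the frame of beam between -0.015 and 0.015 m and y of box_blue_label in the frame of beam between -0.015 and 0.015 m and z of box_blue_label in the frame of beam between 0.05 and 0.3 m and angle between the z axis of beam and the z axis of box_blue, either way round below 0.79 rad and x of box_blue in the frame of mat below -0.065 m), for 1.5 s.
3. the green box's label is scanned: label's centre kept within 15 mm of its line of sight, 50 to 300 mm away, the box not yet on the mat (x of box_green_label in the frame of beam between -0.015 and 0.015 m and y of box_green_label in the frame of beam between -0.015 and 0.015 m and z of box_green_label in the frame of beam between 0.05 and 0.3 m and angle between the z axis of beam and the z axis of box_green, either way round below 0.79 rad and x of box_green in the frame of mat below -0.065 m), for 1.5 s.
4. the yellow box's label is scanned: label's centre kept within 15 mm of its line of sight, 50 to 300 mm away, the box not yet on the mat (x of box_yellow_label in the frame of beam between -0.015 and 0.015 m and y of box_yellow_label in the frame of beam between -0.015 and 0.015 m and z of box_yellow_label in the frame of beam between 0.05 and 0.3 m and angle between the z axis of beam and the z axis of box_yellow, either way round below 0.79 rad and x of box_yellow in the frame of mat below -0.065 m), for 1.5 s.
5. the red box's label is scanned: label's centre kept within 15 mm of its line of sight, 50 to 300 mm away, the box not yet on the mat (x of box_red_label in the frame of beam between -0.015 and 0.015 m and y of box_red_label in the frame of beam between -0.015 and 0.015 m and z of box_red_label in the frame of beam between 0.05 and 0.3 m and angle between the z axis of beam and the z axis of box_red, either way round below 0.79 rad and x of box_red in the frame of mat below -0.065 m), for 1.5 s.
6. the scanner stands released on its dock, all boxes still waiting off the mat (horizontal distance between scanner and dock below 0.025 m and z of scanner in the frame of dock between 0.004 and 0.012 m and angle between scanner's own z axis and vertical below 0.1 rad and angle between the x axis of scanner and the x axis of dock, either way round below 0.35 rad and contact force between the fingers and scanner below 0.1 N and linear speed of scanner below 0.02 m/s and x of each of box_blue, box_green, box_yellow, box_red in the frame of mat below -0.065 m), for 0.3 s.
7. with every box on the mat, the order card is scanned again (all of step 1 and x of each of box_blue, box_green, box_yellow, box_red in the frame of mat above -0.065 m), for 1.5 s.
At the end, for the whole second after the job is handed in: Every box rests flat on the mat (centre within 65 mm, or 55 mm if turned a quarter, of its long centre line and 445 mm either way along it, within 0.35 rad of square); the scanner stands released and upright on its dock (within 25 mm of its middle and 0.35 rad of square) (horizontal distance between scanner and dock below 0.025 m and z of scanner in the frame of dock between 0.004 and 0.012 m and angle between each of scanner, box_blue, box_green, box_yellow, box_red's own z axis and vertical below 0.1 rad and angle between the x axis of scanner and the x axis of dock, either way round below 0.35 rad and contact force between the fingers and scanner below 0.1 N and linear speed of each of scanner, box_blue, box_green, box_yellow, box_red below 0.02 m/s and ((angle between the x axis of box_blue and the x axis of mat, either way round below 0.35 rad and x of box_blue in the frame of mat between -0.065 and 0.065 m) or (angle between the x axis of box_blue and the y axis of mat, either way round below 0.35 rad and x of box_blue in the frame of mat between -0.055 and 0.055 m)) and y of box_blue in the frame of mat between -0.445 and 0.445 m and height (world z) of each of box_blue, box_green, box_yellow, box_red below 0.01 m and ((angle between the x axis of box_green and the x axis of mat, either way round below 0.35 rad and x of box_green in the frame of mat between -0.065 and 0.065 m) or (angle between the x axis of box_green and the y axis of mat, either way round below 0.35 rad and x of box_green in the frame of mat between -0.055 and 0.055 m)) and y of box_green in the frame of mat between -0.445 and 0.445 m and ((angle between the x axis of box_yellow and the x axis of mat, either way round below 0.35 rad and x of box_yellow in the frame of mat between -0.065 and 0.065 m) or (angle between the x axis of box_yellow and the y axis of mat, either way round below 0.35 rad and x of box_yellow in the frame of mat between -0.055 and 0.055 m)) and y of box_yellow in the frame of mat between -0.445 and 0.445 m and ((angle between the x axis of box_red and the x axis of mat, either way round below 0.35 rad and x of box_red in the frame of mat between -0.065 and 0.065 m) or (angle between the x axis of box_red and the y axis of mat, either way round below 0.35 rad and x of box_red in the frame of mat between -0.055 and 0.055 m)) and y of box_red in the frame of mat between -0.445 and 0.445 m); the robot touches nothing.
It fails at once if a bystander is shoved more than 30 mm (distance of any of canister, mug, lantern from where it was at the start of the episode above 0.03 m).
It fails at once if a box is lifted off the counter by more than 30 mm or tipped over (height (world z) of any of box_blue, box_green, box_yellow, box_red above 0.03 m or angle between any of box_blue, box_green, box_yellow, box_red's own z axis and vertical above 0.6 rad).
It fails at once if the scanner is knocked or dropped on its side (angle between scanner's own z axis and vertical above 1 rad).
Of box_blue, box_green, box_yellow, box_red only 3 to 4 are there at a start; the rules pass over those that are not, and their reading is None.
At some moment in a run one of box_blue, box_green, box_yellow, box_red may be knocked a few centimetres aside while the robot is not near it.
It also fails if it takes over 210 s, if anything falls off the work surface, if the arm or the gripper's body presses on something with over 40 N, if the wrist force passes 120 N, or if a joint passes its speed limit or range.

## Working session

There is one attempt and no reset: what is moved stays moved. The work goes in short steps, Python scripts to look and compute and a tool call to move; the robot and the scene stay as the last step left them, time stands still between calls to the robot, and variables do not carry over. Pictures are saved under pics/ and viewed, at most 14 in all, crops included, and the job is handed in when it is done.

Besides the shell and the picture viewer there is one more tool, called in YAML: its name, and indented under it one key for each argument. send_rows: Moves the arm, as the interface text tells. Shifts and turns lie within -1 to 1; 1 stands for 0.5 m of shift or 1.5 rad of turn. Its arguments: {"type":"object","properties":{"increments":{"type":"array","items":{"type":"object","properties":{"claw":{"type":"number"},"dx":{"type":"number"},"dy":{"type":"number"},"dz":{"type":"number"},"yaw":{"type":"number"}}}}},"required":["increments"]}

```bash
mkdir -p pics; ls; python3 - <<'E'
from plant import manip
import cv2,numpy as np
print(manip.state())
for n in("top","side","wrist"):
    im=manip.grab_frame(n); cv2.imwrite(f"pics/{n}0.png",im[...,::-1]); print(n,manip.camera_params(n))
E
```

```text
pics
{'time': 0.0, 'joint_pos': array([ 1.22098352e+00,  5.33729932e-02,  1.61428180e+00,  8.69323491e-06,
        1.47596511e+00, -1.18996221e-01]), 'joint_vel': array([-0.00038189,  0.000147  , -0.00071957, -0.00022438,  0.00090296,
        0.00063896]), 'joint_efforts': array([ 9.37729892e-04, -3.93688059e+01, -3.70177889e+01,  6.85137775e-05,
        6.99604323e-03, -1.48270686e-05]), 'tool_pos': array([0.14276791, 0.60785093, 0.23006028]), 'tool_rot': array([-2.39637223e-04,  1.15152627e-01,  9.93347293e-01, -9.84902208e-04]), 'contact_force': array([-0.32103959, -0.40821459, -0.35283161]), 'ft_torque': array([-0.01196986,  0.0626682 ,  0.00375529]), 'grasp_force': 0.0, 'gripper_width': 0.9995216298527266}
top {'camera_matrix': array([[556.03763787,   0.        , 320.89458549],
       [  0.        , 556.03763787, 241.30244776],
       [  0.        ,   0.        ,   1.        ]]), 'extrinsics': array([[-7.62972457e-03, -9.99970816e-01,  3.92454405e-04,
        -9.32930031e-03],
       [-9.80822228e-01,  7.40718375e-03, -1.94763681e-01,
         5.27053663e-01],
       [ 1.9475509
[... 432 characters left out ...]
6123924, -0.63758287,  0.33307884],
       [ 0.45208972,  0.44988107, -0.770209  ,  1.01011234],
       [ 0.        ,  0.        ,  0.        ,  1.        ]])}
wrist {'camera_matrix': array([[371.64829954,   0.        , 321.97716589],
       [  0.        , 371.64829954, 235.69654925],
       [  0.        ,   0.        ,   1.        ]]), 'tool_from_camera': array([[-2.19487380e-04, -9.56862719e-01, -2.90540341e-01,
         7.29483287e-02],
       [ 9.99999256e-01, -5.58621471e-04,  1.08431360e-03,
        -1.00303438e-03],
       [-1.19984133e-03, -2.90539887e-01,  9.56862129e-01,
        -1.43404968e-01],
       [ 0.00000000e+00,  0.00000000e+00,  0.00000000e+00,
         1.00000000e+00]])}
```

View pics/top0.png

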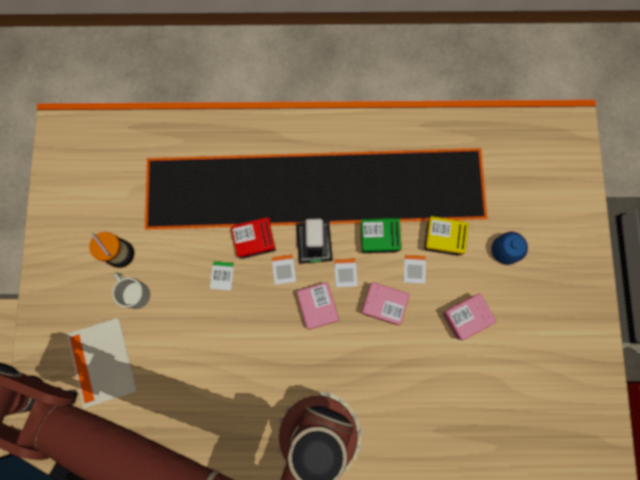

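View pics/side0.png

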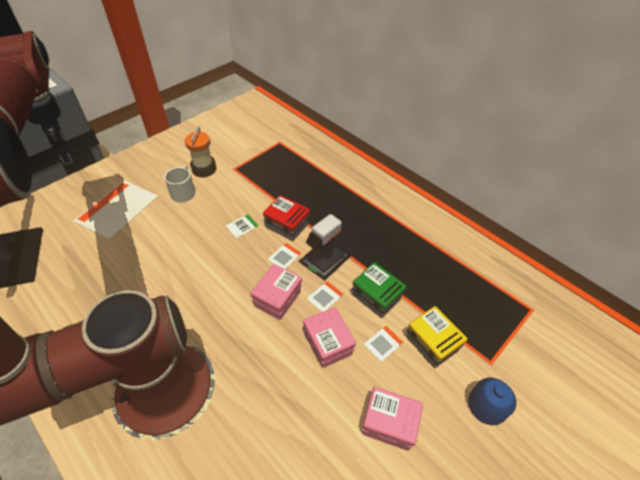

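Top view: red (253,238), green (381,236) and yellow (446,236) boxes wait, with no blue box. The card with the green stripe is at (222,276), the scanner and dock at (314,240) and the mat at the top. There are three pink look-alikes, the canister is at (510,248), the mug at (128,292) and the lantern at (110,248). The side view agrees.

```bash
cat > h.py <<'E'
from plant import manip
import cv2,numpy as np
def ray(cam,uv,z):
    P=manip.camera_params(cam);K=P["camera_matrix"];E=P["extrinsics"];R,t=E[:3,:3],E[:3,3]
    uv=np.atleast_2d(np.asarray(uv,float)); d=np.c_[uv,np.ones(len(uv))]@np.linalg.inv(K).T@R
    c=-R.T@t; return c[:2]+d[:,:2]*((z-c[2])/d[:,2])[:,None]
def hsvmask(im,lo,hi): return cv2.inRange(cv2.cvtColor(im,cv2.COLOR_RGB2HSV),lo,hi)
def blobs(m,mn):
    cs,_=cv2.findContours(m,cv2.RETR_EXTERNAL,cv2.CHAIN_APPROX_NONE)
    return [c[:,0] for c in cs if cv2.contourArea(c)>mn]
def rect(w):  # min area rect of world points: centre, sizes, angle of first edge
    (c,s,a)=cv2.minAreaRect((np.asarray(w)*1000).astype(np.float32)); return np.round(np.array(c)/1000,4),np.round(s,0),round(a,1)
R={'red':((172,150,120),(180,255,255)),'red2':((0,200,120),(5,255,255)),'green':((50,130,40),(80,255,255)),'yellow':((24,180,120),(34,255,255)),'blue':((100,120,60),(125,255,255)),'pink':((160,60,120),(176,160,255))}
def boxes(im,cols=('red','red2','green','yellow','blue','pink')):
    for k in cols:
        m=cv2.morphologyEx(hsvmask(im,*R[k]),cv2.MORPH_CLOSE,np.ones((9,9)))
        for b in blobs(m,80): print(k,b.mean(0).round(),rect(ray("top",b,.07)),cv2.contourArea(b))
E
python3 - <<'E'
from h import *
im=cv2.imread("pics/top0.png")[...,::-1].copy()
boxes(im)
# white labels
m=hsvmask(im,(0,0,170),(180,50,255))
m=cv2.morphologyEx(m,cv2.MORPH_CLOSE,np.ones((5,5)))
for b in blobs(m,60):
    if 180<b.mean(0)[0]<480: print('white',b.mean(0).round(),[ (z,rect(ray("top",b,z))) for z in(0,.07,.146)])
m=hsvmask(im,(0,0,0),(180,255,45))[:, :]
for b in blobs(m,150):
    if b.mean(0)[1]<300: print('dark',b.mean(0).round(),rect(ray("top",b,0)))
big=cv2.resize(im[195:335,200:480],(800,400),interpolation=cv2.INTER_CUBIC);cv2.imwrite("pics/crop0.png",big[...,::-1])
E
```

```text
red2 [253. 236.] (array([0.5379, 0.1754]), array([ 91., 106.]), 11.6) 752.0
green [378. 233.] (array([ 0.5422, -0.1777]), array([ 94., 106.]), 1.5) 800.0
yellow [447. 235.] (array([ 0.5396, -0.3631]), array([109.,  91.]), 80.1) 1173.0
blue [512. 247.] (array([ 0.505 , -0.5404]), array([75., 75.]), 42.3) 565.0
pink [470. 316.] (array([ 0.3146, -0.4131]), array([ 86., 107.]), 26.8) 1201.0
pink [317. 305.] (array([ 0.3476, -0.0013]), array([105.,  86.]), 16.1) 1168.5
pink [387. 305.] (array([ 0.3517, -0.1855]), array([106.,  86.]), 71.9) 842.0
white [462. 315.] [(0, (array([ 0.3215, -0.408 ]), array([45., 56.]), 27.3)), (0.07, (array([ 0.3172, -0.3904]), array([43., 53.]), 27.3)), (0.146, (array([ 0.3125, -0.3712]), array([40., 50.]), 27.3))]
white [391. 310.] [(0, (array([ 0.3377, -0.2124]), array([56., 44.]), 71.1)), (0.07, (array([ 0.3327, -0.2035]), array([54., 42.]), 71.1)), (0.146, (array([ 0.3272, -0.1937]), array([51., 40.]), 71.1))]
white [320. 297.] [(0, (array([ 0.3795, -0.0097]), array([56., 44.]), 16.3)), (0.07, (array([ 0.3726, -0.0098]), array([53., 42.]), 16.3)), (0.146,
[... 559 characters left out ...]
0.2685]), array([58., 63.]), 87.5)), (0.146, (array([ 0.4271, -0.2555]), array([55., 60.]), 87.5))]
white [284. 271.] [(0, (array([0.4502, 0.0941]), array([66., 62.]), 7.3)), (0.07, (array([0.4402, 0.0895]), array([63., 59.]), 7.3)), (0.146, (array([0.4293, 0.0844]), array([60., 56.]), 7.3))]
white [314. 232.] [(0, (array([0.565 , 0.0049]), array([38., 71.]), 89.8)), (0.07, (array([0.5499, 0.0042]), array([36., 68.]), 89.8)), (0.146, (array([0.5335, 0.0035]), array([34., 65.]), 89.8))]
dark [304. 242.] (array([0.5413, 0.0201]), array([100.,  68.]), 5.4)
dark [625. 278.] (array([ 0.4294, -0.8828]), array([ 22., 371.]), 90.0)
dark [314. 189.] (array([0.6941, 0.003 ]), array([201., 973.]), 1.4)
```

View pics/crop0.png

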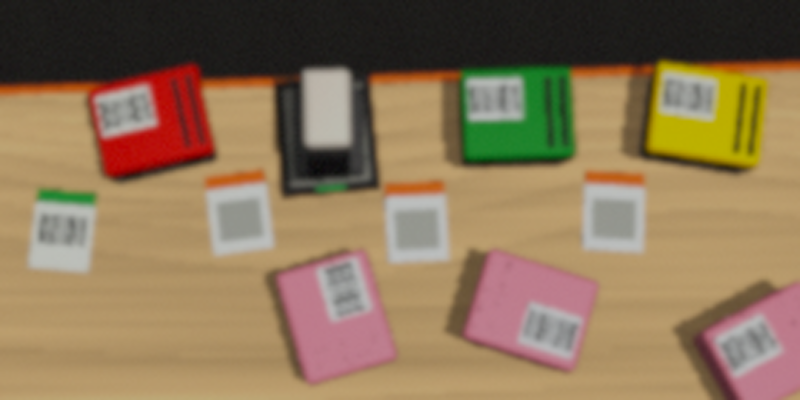

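The crop confirms it: the red label sits at full-frame (244,233) and the dock is centred near (315,242) with about +5° yaw. The scanner points to -x at about +2°.

```bash
cat >> h.py <<'E'
from scipy.spatial.transform import Rotation as Ro
def go(x,y,z,yaw):  # yaw: scanner-style heading (tool x = heading+pi)
    s=manip.state(); q=s["tool_rot"]; M=Ro.from_quat(q[[1,2,3,0]]).as_matrix()
    d=M.T@(np.array([x,y,z])-s["tool_pos"])/.5
    a=np.arctan2(M[1,0],M[0,0]); dy=(yaw+np.pi-a+np.pi)%(2*np.pi)-np.pi
    print("t",round(s["time"],2),"tcp",s["tool_pos"].round(4),"head",round(a-np.pi,3),"F",s["contact_force"].round(1),"w",round(s["gripper_width"],3),"g",round(s["grasp_force"],1))
    print("  dx,dy,dz,yaw",d.round(4),round(-dy/1.5,4))
E
python3 - <<'E'
from h import *
c=lambda u,v:(200+u/2.857,195+v/2.857)
for n,p,z in(("red lab",(127,110),.07),("green lab",(495,99),.07),("yel lab",(687,97),.07),("card",(62,231),0),("dock BL",(285,193),.008),("BR",(378,185),.008),("TL",(278,80),.008),("TR",(368,75),.008),("head",(327,108),.146),('light',(331,188),.008)):
    print(n,ray("top",c(*p),z).round(4))
go(.5375,.0035,.22,.05);go(.5375,.0035,.113,.05)
E
```

```text
red lab [[0.547  0.1984]]
green lab [[ 0.5552 -0.1589]]
yel lab [[ 0.5558 -0.3455]]
card [[0.4388 0.2707]]
dock BL [[0.4743 0.0474]]
BR [[ 0.4817 -0.0456]]
TL [[0.5902 0.0545]]
TR [[ 0.5947 -0.0368]]
head [[0.5312 0.0036]]
light [[0.479  0.0014]]
t 0.15 tcp [0.1428 0.608  0.2304] head -0.231 F [ 0.4 -0.9  0.5] w 1.002 g 0.0
  dx,dy,dz,yaw [-1.045  -0.9963  0.022 ] -0.1872
t 0.15 tcp [0.1428 0.608  0.2304] head -0.231 F [ 0.4 -0.9  0.5] w 1.002 g 0.0
  dx,dy,dz,yaw [-1.0451 -0.996   0.236 ] -0.1872
```

send_rows:
  increments:
    - {"dx":-0.08,"dy":-0.08,"dz":0,"yaw":-0.05,"claw":-1}
    - {"dx":-0.98,"dy":-0.99,"dz":0,"yaw":-0.187,"claw":-1}
    - {"dx":-0.98,"dy":-0.99,"dz":0,"yaw":-0.187,"claw":-1}
    - {"dx":-0.98,"dy":-0.99,"dz":0,"yaw":-0.187,"claw":-1}
    - {"dx":-0.98,"dy":-0.99,"dz":0,"yaw":-0.187,"claw":-1}
    - {"dx":-0.98,"dy":-0.99,"dz":0,"yaw":-0.187,"claw":-1}
    - {"dx":-0.98,"dy":-0.99,"dz":0,"yaw":-0.187,"claw":-1}
    - {"dx":-0.98,"dy":-0.99,"dz":0,"yaw":-0.187,"claw":-1}
    - {"dx":-0.98,"dy":-0.99,"dz":0,"yaw":-0.187,"claw":-1}
    - {"dx":-0.98,"dy":-0.99,"dz":0,"yaw":-0.187,"claw":-1}
    - {"dx":-0.98,"dy":-0.99,"dz":0,"yaw":-0.187,"claw":-1}
    - {"dx":-0.98,"dy":-0.99,"dz":0,"yaw":-0.187,"claw":-1}
    - {"dx":-0.98,"dy":-0.99,"dz":0,"yaw":-0.187,"claw":-1}
    - {"dx":-0.98,"dy":-0.99,"dz":0,"yaw":-0.187,"claw":-1}
    - {"dx":-0.98,"dy":-0.99,"dz":0,"yaw":-0.187,"claw":-1}
    - {"dx":-0.98,"dy":-0.99,"dz":0,"yaw":-0.187,"claw":-1}

```text
time: 2.15
tool_pos: [0.5064, 0.0154, 0.2315]
tool_rot: [0.0, -0.026, 1.0, 0.0]
contact_force: [0.1, -0.1, -1.0]
gripper_width: 0.999
grasp_force: 0.0
```

```bash
python3 - <<'E'
from h import *
go(.536,.0035,.113,.05)
cv2.imwrite("pics/w1.png",manip.grab_frame("wrist")[...,::-1])
E
```

```text
t 2.15 tcp [0.5064 0.0154 0.2315] head -6.232 F [ 0.1 -0.1 -1. ] w 0.999 g 0.0
  dx,dy,dz,yaw [-0.0578 -0.0269  0.2369] 0.0009
```

View pics/w1.png

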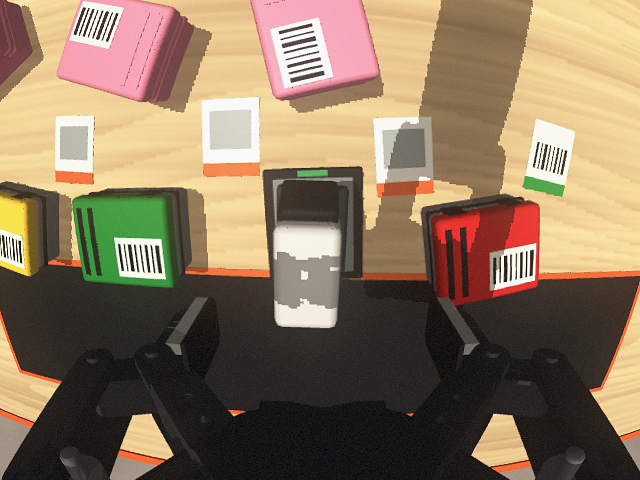

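Wrist view: the head is centred at (308,277) between the fingers. Green's label is at (140,258), red's at (514,270) and the card barcode at (550,158).

```bash
cat >> h.py <<'E'
def wray(uv,z,s=None):
    s=s or manip.state(); P=manip.camera_params("wrist");K=P["camera_matrix"];T=P["tool_from_camera"]
    q=s["tool_rot"]; M=Ro.from_quat(q[[1,2,3,0]]).as_matrix()
    p=(np.atleast_2d(np.asarray(uv,float))-K[:2,2])/K[0,0]; th=np.linalg.norm(p,axis=1)[:,None]
    d=np.c_[p/th*np.sin(th),np.cos(th)]@T[:3,:3].T@M.T; o=s["tool_pos"]+M@T[:3,3]
    return o[:2]+d[:,:2]*((z-o[2])/d[:,2])[:,None]
E
python3 - <<'E'
from h import *
for n,p,z in(("headTL",(275,230),.154),("TR",(341,230),.154),("BR",(337,325),.154),("BL",(275,325),.154),("green",(140,258),.07),("red",(514,270),.07),("card",(550,158),0),("dockTL",(264,170),.008),("dockTR",(360,167),.008),("dockBR",(362,276),.008),("light",(313,173),.008)): print(n,wray(p,z).round(4))
E
```

```text
headTL [[ 0.4982 -0.0154]]
TR [[0.4962 0.0255]]
BR [[0.5638 0.0274]]
BL [[ 0.5663 -0.0151]]
green [[ 0.5569 -0.1568]]
red [[0.5515 0.2044]]
card [[0.441 0.273]]
dockTL [[ 0.4794 -0.0449]]
dockTR [[0.4719 0.0503]]
dockBR [[0.5879 0.0616]]
light [[0.4805 0.0041]]
```

send_rows:
  increments:
    - {"dx":-0.057,"dy":-0.024,"dz":0.0,"yaw":0,"claw":-1}
    - {"dx":-0.057,"dy":-0.024,"dz":0.08,"yaw":0,"claw":-1}
    - {"dx":-0.057,"dy":-0.024,"dz":0.16,"yaw":0,"claw":-1}
    - {"dx":-0.057,"dy":-0.024,"dz":0.237,"yaw":0,"claw":-1}
    - {"dx":-0.057,"dy":-0.024,"dz":0.237,"yaw":0,"claw":-1}
    - {"dx":-0.057,"dy":-0.024,"dz":0.237,"yaw":0,"claw":1}
    - {"dx":-0.057,"dy":-0.024,"dz":0.237,"yaw":0,"claw":1}
    - {"dx":-0.057,"dy":-0.024,"dz":0.237,"yaw":0,"claw":1}
    - {"dx":-0.057,"dy":-0.024,"dz":0.237,"yaw":0,"claw":1}
    - {"dx":-0.057,"dy":-0.024,"dz":0.237,"yaw":0,"claw":1}
    - {"dx":-0.057,"dy":-0.024,"dz":0.237,"yaw":0,"claw":1}
    - {"dx":-0.057,"dy":-0.024,"dz":0.237,"yaw":0,"claw":1}
    - {"dx":-0.057,"dy":-0.024,"dz":0.237,"yaw":0,"claw":1}

```text
time: 3.82
tool_pos: [0.5375, 0.0042, 0.1155]
tool_rot: [0.002, -0.025, 1.0, 0.0]
contact_force: [0.1, 3.4, 6.3]
gripper_width: 0.511
grasp_force: 61.5
```

```bash
python3 - <<'E'
from h import *
go(.5355,.005,.23,.05)
c,sn=np.cos(.05),np.sin(.05)
def scan(n,x,y,z,d=.18,h=.05):
    r=.052+.5*d; print(n); go(x+r*np.cos(h),y+r*np.sin(h),z+.866*d-.094+.105,h)
scan("card",.440,.272,0); scan("green",.556,-.157,.07)
E
```

```text
t 3.83 tcp [0.5375 0.0042 0.1155] head -6.233 F [0.1 3.4 6.3] w 0.511 g 61.5
  dx,dy,dz,yaw [ 0.0029  0.0019 -0.229 ] -0.0002
card
t 3.83 tcp [0.5375 0.0042 0.1155] head -6.233 F [0.1 3.4 6.3] w 0.511 g 61.5
  dx,dy,dz,yaw [-0.1163  0.5447 -0.1021] -0.0002
green
t 3.83 tcp [0.5375 0.0042 0.1155] head -6.233 F [0.1 3.4 6.3] w 0.511 g 61.5
  dx,dy,dz,yaw [-0.306  -0.3237 -0.2416] -0.0002
```

send_rows:
  increments:
    - {"dz":-0.06,"claw":1}
    - {"dz":-0.14,"claw":1}
    - {"dz":-0.22,"claw":1}
    - {"dx":-0.02,"dy":0.06,"dz":-0.229,"claw":1}
    - {"dx":-0.04,"dy":0.12,"dz":-0.229,"claw":1}
    - {"dx":-0.07,"dy":0.2,"dz":-0.229,"claw":1}
    - {"dx":-0.1,"dy":0.28,"dz":-0.229,"claw":1}
    - {"dx":-0.13,"dy":0.36,"dz":-0.229,"claw":1}
    - {"dx":-0.15,"dy":0.43,"dz":-0.229,"claw":1}
    - {"dx":-0.17,"dy":0.49,"dz":-0.229,"claw":1}
    - {"dx":-0.18,"dy":0.525,"dz":-0.229,"claw":1}
    - {"dx":-0.19,"dy":0.545,"dz":-0.229,"claw":1}
    - {"dx":-0.19,"dy":0.545,"dz":-0.229,"claw":1}
    - {"dx":-0.19,"dy":0.545,"dz":-0.229,"claw":1}
    - {"dx":-0.19,"dy":0.545,"dz":-0.229,"claw":1}
    - {"dx":-0.19,"dy":0.545,"dz":-0.229,"claw":1}

```text
invalid input
```

```bash
python3 - <<'E'
from h import *
go(.619,.281,.23,.05)
cv2.imwrite("pics/w2.png",manip.grab_frame("wrist")[...,::-1])
cv2.imwrite("pics/s2.png",manip.grab_frame("side")[...,::-1])
for p in((1,1),): pass
E
```

```text
t 3.83 tcp [0.5375 0.0042 0.1155] head -6.233 F [0.1 3.4 6.3] w 0.511 g 61.5
  dx,dy,dz,yaw [-0.1913  0.5449 -0.228 ] -0.0002
```

View pics/w2.png

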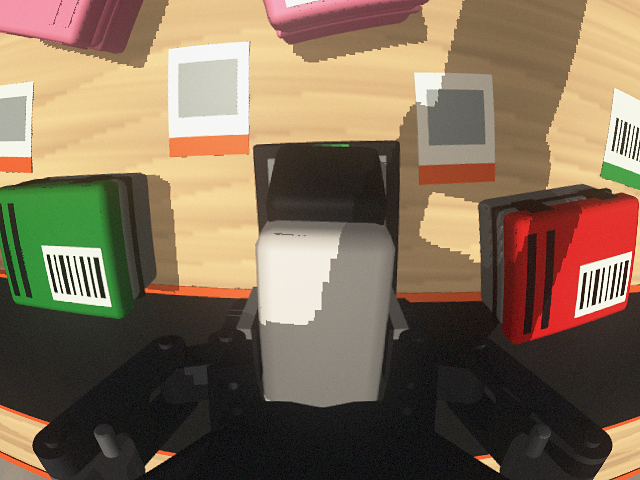

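View pics/s2.png

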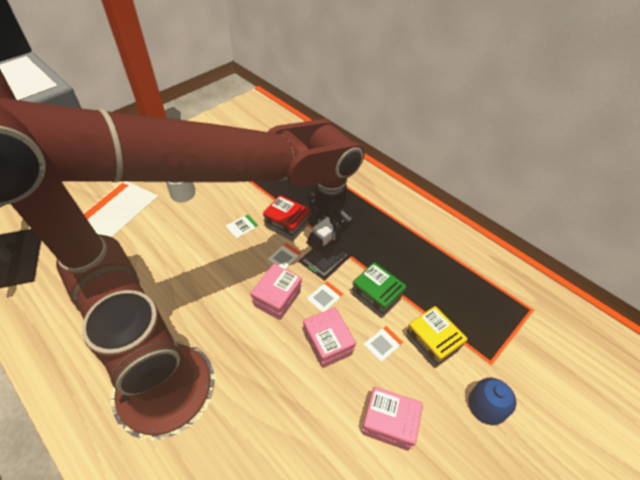

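The move was refused because rows need every field. The pictures show the head gripped at (325,310), with the scanner still on its dock. I'm resending with full rows.

send_rows:
  increments:
    - {"dx":0,"dy":0,"dz":-0.06,"yaw":0,"claw":1}
    - {"dx":0,"dy":0,"dz":-0.14,"yaw":0,"claw":1}
    - {"dx":0,"dy":0,"dz":-0.22,"yaw":0,"claw":1}
    - {"dx":-0.02,"dy":0.06,"dz":-0.229,"yaw":0,"claw":1}
    - {"dx":-0.04,"dy":0.12,"dz":-0.229,"yaw":0,"claw":1}
    - {"dx":-0.07,"dy":0.2,"dz":-0.229,"yaw":0,"claw":1}
    - {"dx":-0.1,"dy":0.28,"dz":-0.229,"yaw":0,"claw":1}
    - {"dx":-0.13,"dy":0.36,"dz":-0.229,"yaw":0,"claw":1}
    - {"dx":-0.15,"dy":0.43,"dz":-0.229,"yaw":0,"claw":1}
    - {"dx":-0.17,"dy":0.49,"dz":-0.229,"yaw":0,"claw":1}
    - {"dx":-0.18,"dy":0.525,"dz":-0.229,"yaw":0,"claw":1}
    - {"dx":-0.19,"dy":0.545,"dz":-0.229,"yaw":0,"claw":1}
    - {"dx":-0.19,"dy":0.545,"dz":-0.229,"yaw":0,"claw":1}
    - {"dx":-0.19,"dy":0.545,"dz":-0.229,"yaw":0,"claw":1}
    - {"dx":-0.19,"dy":0.545,"dz":-0.229,"yaw":0,"claw":1}
    - {"dx":-0.19,"dy":0.545,"dz":-0.229,"yaw":0,"claw":1}

```text
time: 5.92
tool_pos: [0.6172, 0.2802, 0.2275]
tool_rot: [0.0, -0.025, 1.0, -0.0]
contact_force: [-0.6, -0.7, -2.9]
gripper_width: 0.511
grasp_force: 61.6
```

```bash
python3 - <<'E'
from h import *
go(.619,.281,.23,.05)
cv2.imwrite("pics/w3.png",manip.grab_frame("wrist")[...,::-1])
cv2.imwrite("pics/t3.png",manip.grab_frame("top")[...,::-1])
E
```

```text
t 5.92 tcp [0.6172 0.2802 0.2275] head -6.234 F [-0.6 -0.7 -2.9] w 0.511 g 61.6
  dx,dy,dz,yaw [-0.0038  0.0013 -0.0051] -0.0006
```

View pics/w3.png

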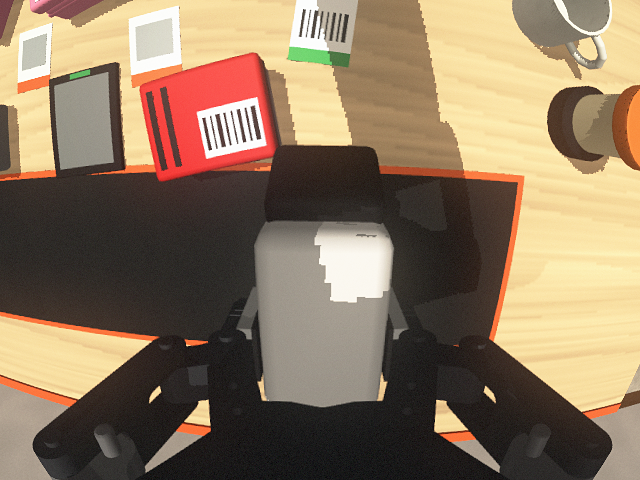

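```bash
python3 - <<'E'
from h import *
for n,p,z in(("card",(324,26),0),("red",(234,127),.07),("dk1",(51,70),.008),("dk2",(118,64),.008),("dk3",(123,167),.008),("dk4",(56,177),.008)): print(n,wray(p,z).round(4))
E
```

```text
card [[0.4418 0.2729]]
red [[0.5467 0.2045]]
dk1 [[ 0.469  -0.0423]]
dk2 [[0.4749 0.0563]]
dk3 [[0.5874 0.0636]]
dk4 [[ 0.5971 -0.0363]]
```

send_rows:
  increments:
    - {"dx":0,"dy":0,"dz":0,"yaw":0,"claw":1}
    - {"dx":0,"dy":0,"dz":0,"yaw":0,"claw":1}
    - {"dx":0,"dy":0,"dz":0,"yaw":0,"claw":1}
    - {"dx":0,"dy":0,"dz":0,"yaw":0,"claw":1}
    - {"dx":0,"dy":0,"dz":0,"yaw":0,"claw":1}
    - {"dx":0,"dy":0,"dz":0,"yaw":0,"claw":1}
    - {"dx":0,"dy":0,"dz":0,"yaw":0,"claw":1}
    - {"dx":0,"dy":0,"dz":0,"yaw":0,"claw":1}
    - {"dx":0,"dy":0,"dz":0,"yaw":0,"claw":1}
    - {"dx":0,"dy":0,"dz":0,"yaw":0,"claw":1}
    - {"dx":0,"dy":0,"dz":0,"yaw":0,"claw":1}
    - {"dx":0,"dy":0,"dz":0,"yaw":0,"claw":1}
    - {"dx":0,"dy":0,"dz":0,"yaw":0,"claw":1}
    - {"dx":0,"dy":0,"dz":0,"yaw":0,"claw":1}
    - {"dx":0,"dy":0,"dz":0,"yaw":0,"claw":1}
    - {"dx":0,"dy":0,"dz":0,"yaw":0,"claw":1}

```text
time: 8.02
tool_pos: [0.6171, 0.2808, 0.2273]
tool_rot: [-0.0, -0.025, 1.0, -0.0]
contact_force: [-0.6, -0.1, -2.7]
gripper_width: 0.508
grasp_force: 61.6
```

send_rows:
  increments:
    - {"dx":-0.005,"dy":-0.03,"dz":-0.01,"yaw":0,"claw":1}
    - {"dx":-0.01,"dy":-0.09,"dz":-0.023,"yaw":0,"claw":1}
    - {"dx":-0.02,"dy":-0.17,"dz":-0.023,"yaw":0,"claw":1}
    - {"dx":-0.035,"dy":-0.26,"dz":-0.023,"yaw":0,"claw":1}
    - {"dx":-0.05,"dy":-0.35,"dz":-0.023,"yaw":0,"claw":1}
    - {"dx":-0.065,"dy":-0.44,"dz":-0.023,"yaw":0,"claw":1}
    - {"dx":-0.08,"dy":-0.53,"dz":-0.023,"yaw":0,"claw":1}
    - {"dx":-0.09,"dy":-0.62,"dz":-0.023,"yaw":0,"claw":1}
    - {"dx":-0.1,"dy":-0.71,"dz":-0.023,"yaw":0,"claw":1}
    - {"dx":-0.11,"dy":-0.79,"dz":-0.023,"yaw":0,"claw":1}
    - {"dx":-0.12,"dy":-0.845,"dz":-0.023,"yaw":0,"claw":1}
    - {"dx":-0.123,"dy":-0.869,"dz":-0.023,"yaw":0,"claw":1}
    - {"dx":-0.123,"dy":-0.869,"dz":-0.023,"yaw":0,"claw":1}
    - {"dx":-0.123,"dy":-0.869,"dz":-0.023,"yaw":0,"claw":1}
    - {"dx":-0.123,"dy":-0.869,"dz":-0.023,"yaw":0,"claw":1}

```text
time: 9.9
tool_pos: [0.7002, -0.1488, 0.2389]
tool_rot: [-0.0, -0.026, 1.0, 0.0]
contact_force: [0.5, 1.1, -2.8]
gripper_width: 0.507
grasp_force: 61.7
```

```bash
cat >>h.py <<'E'
def beam(z):  # landing point of the line of sight on height z, from the grasp offset
    s=manip.state(); M=Ro.from_quat(s["tool_rot"][[1,2,3,0]]).as_matrix()
    w=s["tool_pos"]+M@np.array([.002+.052,0,.1075-.094]); d=M@np.array([.5,0,.866])
    L=(z-w[2])/d[2]; print("beam",(w+L*d).round(4),"d",round(L,3))
def labels(tag,z=.07):
    s=manip.state(); im=manip.grab_frame("wrist"); cv2.imwrite(f"pics/{tag}.png",im[...,::-1]); print("box label candidates in wrist view:")
    for k in('red2','green','yellow','blue'):
        m=cv2.morphologyEx(hsvmask(im,*R[k]),cv2.MORPH_CLOSE,np.ones((15,15)))
        for b in blobs(m,1500):
            h=np.zeros(m.shape,np.uint8); cv2.fillPoly(h,[cv2.convexHull(b)],255)
            w=cv2.morphologyEx(hsvmask(im,(0,0,120),(180,70,255))&h,cv2.MORPH_CLOSE,np.ones((9,9)))
            for q in blobs(w,400):
                c=cv2.minAreaRect(q)[0]; print(k,np.round(c),rect(wray(q,z,s)))
E
python3 - <<'E'
from h import *
go(.7,-.15,.239,.05); beam(.07); labels("w4")
E
```

```text
t 9.9 tcp [ 0.7002 -0.1488  0.2389] head -6.232 F [ 0.5  1.1 -2.8] w 0.507 g 61.7
  dx,dy,dz,yaw [ 0.0004 -0.0024 -0.0003] 0.0009
beam [ 0.5566 -0.1561  0.07  ] d 0.179
box label candidates in wrist view:
green [322.  44.] (array([ 0.5563, -0.157 ]), array([41., 53.]), 1.4)
```

View pics/w4.png

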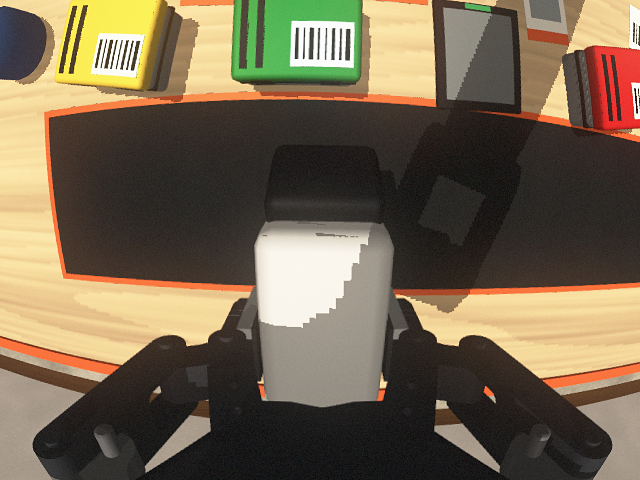

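The beam lands within 1 mm of green's label, which is at pixel (322,44). Hold. Yellow's label is at (117,55).

send_rows:
  increments:
    - {"dx":0,"dy":0,"dz":0,"yaw":0,"claw":1}
    - {"dx":0,"dy":0,"dz":0,"yaw":0,"claw":1}
    - {"dx":0,"dy":0,"dz":0,"yaw":0,"claw":1}
    - {"dx":0,"dy":0,"dz":0,"yaw":0,"claw":1}
    - {"dx":0,"dy":0,"dz":0,"yaw":0,"claw":1}
    - {"dx":0,"dy":0,"dz":0,"yaw":0,"claw":1}
    - {"dx":0,"dy":0,"dz":0,"yaw":0,"claw":1}
    - {"dx":0,"dy":0,"dz":0,"yaw":0,"claw":1}
    - {"dx":0,"dy":0,"dz":0,"yaw":0,"claw":1}
    - {"dx":0,"dy":0,"dz":0,"yaw":0,"claw":1}
    - {"dx":0,"dy":0,"dz":0,"yaw":0,"claw":1}
    - {"dx":0,"dy":0,"dz":0,"yaw":0,"claw":1}
    - {"dx":0,"dy":0,"dz":0,"yaw":0,"claw":1}
    - {"dx":0,"dy":0,"dz":0,"yaw":0,"claw":1}
    - {"dx":0,"dy":0,"dz":0,"yaw":0,"claw":1}

```text
time: 11.82
tool_pos: [0.7002, -0.1501, 0.2388]
tool_rot: [-0.0, -0.025, 1.0, 0.0]
contact_force: [0.7, -0.5, -2.3]
gripper_width: 0.51
grasp_force: 61.7
```

```bash
python3 - <<'E'
from h import *
p=wray((117,55),.07)[0]; print(p)
go(p[0]+.144,p[1]+.007,.239,.05); beam(.07)
E
```

```text
[ 0.55874896 -0.34550003]
t 11.82 tcp [ 0.7002 -0.1501  0.2388] head -6.233 F [ 0.7 -0.5 -2.3] w 0.51 g 61.7
  dx,dy,dz,yaw [ 0.0136 -0.3765 -0.0004] -0.0002
beam [ 0.5567 -0.1573  0.07  ] d 0.179
```

send_rows:
  increments:
    - {"dx":0,"dy":-0.03,"dz":0,"yaw":0,"claw":1}
    - {"dx":0.004,"dy":-0.09,"dz":0,"yaw":0,"claw":1}
    - {"dx":0.008,"dy":-0.17,"dz":0,"yaw":0,"claw":1}
    - {"dx":0.012,"dy":-0.25,"dz":0,"yaw":0,"claw":1}
    - {"dx":0.014,"dy":-0.32,"dz":0,"yaw":0,"claw":1}
    - {"dx":0.014,"dy":-0.36,"dz":0,"yaw":0,"claw":1}
    - {"dx":0.014,"dy":-0.376,"dz":0,"yaw":0,"claw":1}
    - {"dx":0.014,"dy":-0.376,"dz":0,"yaw":0,"claw":1}
    - {"dx":0.014,"dy":-0.376,"dz":0,"yaw":0,"claw":1}
    - {"dx":0.014,"dy":-0.376,"dz":0,"yaw":0,"claw":1}

```text
time: 13.08
tool_pos: [0.7028, -0.3371, 0.239]
tool_rot: [0.0, -0.026, 1.0, 0.0]
contact_force: [0.5, 1.2, -3.9]
gripper_width: 0.51
grasp_force: 61.9
```

```bash
python3 - <<'E'
from h import *
go(.7,-.338,.239,.05); beam(.07); labels("w5")
E
```

```text
t 13.07 tcp [ 0.7028 -0.3371  0.239 ] head -6.232 F [ 0.5  1.2 -3.9] w 0.51 g 61.9
  dx,dy,dz,yaw [ 0.0057 -0.0015  0.    ] 0.0007
beam [ 0.5592 -0.3444  0.07  ] d 0.18
box label candidates in wrist view:
green [527.  69.] (array([ 0.5563, -0.1563]), array([41., 53.]), 1.9)
```

```bash
python3 - <<'E'
from h import *
im=cv2.imread("pics/w5.png")[...,::-1].copy(); s=manip.state()
hs=cv2.cvtColor(im,cv2.COLOR_RGB2HSV); print(hs[50,260:400:10])
w=cv2.morphologyEx(hsvmask(im,(0,0,120),(180,70,255)),cv2.MORPH_CLOSE,np.ones((9,9)))
for q in blobs(w,400): print(q.mean(0).round(),rect(wray(q,.07,s)))
E
```

```text
[[ 17 102 105]
 [ 29 160 248]
 [ 29 161 248]
 [120   3 252]
 [  0   0 255]
 [ 19  76  90]
 [ 60   1 252]
 [ 30   6 213]
 [ 17  45 103]
 [  0   0 255]
 [ 21 180 220]
 [ 16 110 165]
 [ 23  83 248]
 [ 22  83 248]]
[467. 444.] (array([ 1.0094, -0.1153]), array([178.,  29.]), 49.3)
[178. 442.] (array([ 1.0323, -0.5183]), array([ 32., 190.]), 54.8)
[617. 436.] (array([1.1155, 0.2275]), array([488., 118.]), 37.5)
[597. 383.] (array([0.92  , 0.0649]), array([191.,  16.]), 90.0)
[ 28. 424.] (array([ 1.152 , -0.8589]), array([143., 571.]), 55.6)
[ 41. 355.] (array([ 0.9201, -0.691 ]), array([191.,  93.]), 68.4)
[320. 312.] (array([ 0.8173, -0.3365]), array([211., 132.]), 2.4)
[527.  70.] (array([ 0.5563, -0.1564]), array([41., 53.]), 1.9)
[622.  79.] (array([ 0.5364, -0.0188]), array([ 60., 158.]), 61.2)
[323.  43.] (array([ 0.5579, -0.345 ]), array([53., 40.]), 80.5)
[554.  11.] (array([ 0.4855, -0.1285]), array([31., 50.]), 1.6)
```

send_rows:
  increments:
    - {"dx":0,"dy":0,"dz":0,"yaw":0,"claw":1}
    - {"dx":0,"dy":0,"dz":0,"yaw":0,"claw":1}
    - {"dx":0,"dy":0,"dz":0,"yaw":0,"claw":1}
    - {"dx":0,"dy":0,"dz":0,"yaw":0,"claw":1}
    - {"dx":0,"dy":0,"dz":0,"yaw":0,"claw":1}
    - {"dx":0,"dy":0,"dz":0,"yaw":0,"claw":1}
    - {"dx":0,"dy":0,"dz":0,"yaw":0,"claw":1}
    - {"dx":0,"dy":0,"dz":0,"yaw":0,"claw":1}
    - {"dx":0,"dy":0,"dz":0,"yaw":0,"claw":1}
    - {"dx":0,"dy":0,"dz":0,"yaw":0,"claw":1}
    - {"dx":0,"dy":0,"dz":0,"yaw":0,"claw":1}
    - {"dx":0,"dy":0,"dz":0,"yaw":0,"claw":1}
    - {"dx":0,"dy":0,"dz":0,"yaw":0,"claw":1}
    - {"dx":0,"dy":0,"dz":0,"yaw":0,"claw":1}
    - {"dx":0,"dy":0,"dz":0,"yaw":0,"claw":1}

```text
time: 15.0
tool_pos: [0.7025, -0.3382, 0.2388]
tool_rot: [-0.0, -0.025, 1.0, 0.0]
contact_force: [0.2, 0.7, -2.0]
gripper_width: 0.511
grasp_force: 61.9
```

send_rows:
  increments:
    - {"dx":0,"dy":0.03,"dz":0,"yaw":0,"claw":1}
    - {"dx":0,"dy":0.09,"dz":0,"yaw":0,"claw":1}
    - {"dx":0,"dy":0.17,"dz":0,"yaw":0,"claw":1}
    - {"dx":-0.01,"dy":0.26,"dz":0,"yaw":0,"claw":1}
    - {"dx":-0.01,"dy":0.35,"dz":0,"yaw":0,"claw":1}
    - {"dx":-0.02,"dy":0.44,"dz":0,"yaw":0,"claw":1}
    - {"dx":-0.02,"dy":0.53,"dz":0,"yaw":0,"claw":1}
    - {"dx":-0.03,"dy":0.62,"dz":0,"yaw":0,"claw":1}
    - {"dx":-0.03,"dy":0.71,"dz":0,"yaw":0,"claw":1}
    - {"dx":-0.034,"dy":0.8,"dz":0,"yaw":0,"claw":1}
    - {"dx":-0.034,"dy":0.89,"dz":0,"yaw":0,"claw":1}
    - {"dx":-0.034,"dy":0.97,"dz":0,"yaw":0,"claw":1}
    - {"dx":-0.034,"dy":1.0,"dz":0,"yaw":0,"claw":1}
    - {"dx":-0.034,"dy":1.0,"dz":0,"yaw":0,"claw":1}

```text
time: 16.75
tool_pos: [0.6942, 0.1631, 0.2389]
tool_rot: [-0.0, -0.026, 1.0, -0.0]
contact_force: [-0.1, -0.0, -2.8]
gripper_width: 0.505
grasp_force: 62.2
```

send_rows:
  increments:
    - {"dx":0,"dy":0.04,"dz":0,"yaw":0,"claw":1}
    - {"dx":0,"dy":0.08,"dz":0,"yaw":0,"claw":1}
    - {"dx":0,"dy":0.094,"dz":0,"yaw":0,"claw":1}
    - {"dx":0,"dy":0.094,"dz":0,"yaw":0,"claw":1}
    - {"dx":0,"dy":0.094,"dz":0,"yaw":0,"claw":1}

```text
time: 17.38
tool_pos: [0.6924, 0.2085, 0.2387]
tool_rot: [-0.0, -0.025, 1.0, -0.0]
contact_force: [0.5, 0.4, -3.3]
gripper_width: 0.509
grasp_force: 62.2
```

```bash
python3 - <<'E'
from h import *
go(.692,.209,.239,.05); beam(.07); labels("w6")
E
```

```text
t 17.38 tcp [0.6924 0.2085 0.2387] head -6.234 F [ 0.5  0.4 -3.3] w 0.509 g 62.2
  dx,dy,dz,yaw [ 0.0007  0.001  -0.0005] -0.0004
beam [0.5489 0.2014 0.07  ] d 0.179
box label candidates in wrist view:
```

```bash
python3 - <<'E'
from h import *
im=cv2.imread("pics/w6.png")[...,::-1].copy(); s=manip.state()
w=cv2.morphologyEx(hsvmask(im,(0,0,100),(180,70,255)),cv2.MORPH_CLOSE,np.ones((9,9)))
for q in blobs(w,400):
    if q.mean(0)[1]<120: print(q.mean(0).round(),rect(wray(q,.07,s)))
E
```

```text
[ 6. 81.] (array([ 0.5554, -0.143 ]), array([42., 22.]), 3.4)
[323.  42.] (array([0.5471, 0.2015]), array([41., 52.]), 12.9)
[613.   9.] (array([0.4541, 0.5029]), array([ 31., 110.]), 19.7)
[140.  48.] (array([0.5441, 0.0348]), array([94., 77.]), 4.3)
```

send_rows:
  increments:
    - {"dx":0,"dy":0,"dz":0,"yaw":0,"claw":1}
    - {"dx":0,"dy":0,"dz":0,"yaw":0,"claw":1}
    - {"dx":0,"dy":0,"dz":0,"yaw":0,"claw":1}
    - {"dx":0,"dy":0,"dz":0,"yaw":0,"claw":1}
    - {"dx":0,"dy":0,"dz":0,"yaw":0,"claw":1}
    - {"dx":0,"dy":0,"dz":0,"yaw":0,"claw":1}
    - {"dx":0,"dy":0,"dz":0,"yaw":0,"claw":1}
    - {"dx":0,"dy":0,"dz":0,"yaw":0,"claw":1}
    - {"dx":0,"dy":0,"dz":0,"yaw":0,"claw":1}
    - {"dx":0,"dy":0,"dz":0,"yaw":0,"claw":1}
    - {"dx":0,"dy":0,"dz":0,"yaw":0,"claw":1}
    - {"dx":0,"dy":0,"dz":0,"yaw":0,"claw":1}
    - {"dx":0,"dy":0,"dz":0,"yaw":0,"claw":1}
    - {"dx":0,"dy":0,"dz":0,"yaw":0,"claw":1}
    - {"dx":0,"dy":0,"dz":0,"yaw":0,"claw":1}

```text
time: 19.3
tool_pos: [0.6923, 0.2089, 0.2388]
tool_rot: [0.0, -0.025, 1.0, -0.0]
contact_force: [0.2, 0.7, -3.1]
gripper_width: 0.512
grasp_force: 62.2
```

send_rows:
  increments:
    - {"dx":0.02,"dy":-0.02,"dz":0,"yaw":0,"claw":1}
    - {"dx":0.06,"dy":-0.07,"dz":0,"yaw":0,"claw":1}
    - {"dx":0.12,"dy":-0.14,"dz":0,"yaw":-0.01,"claw":1}
    - {"dx":0.18,"dy":-0.21,"dz":0,"yaw":-0.01,"claw":1}
    - {"dx":0.24,"dy":-0.28,"dz":0,"yaw":-0.013,"claw":1}
    - {"dx":0.29,"dy":-0.34,"dz":0,"yaw":-0.013,"claw":1}
    - {"dx":0.32,"dy":-0.375,"dz":0,"yaw":-0.013,"claw":1}
    - {"dx":0.331,"dy":-0.388,"dz":0.02,"yaw":-0.013,"claw":1}
    - {"dx":0.331,"dy":-0.388,"dz":0.08,"yaw":-0.013,"claw":1}
    - {"dx":0.331,"dy":-0.388,"dz":0.14,"yaw":-0.013,"claw":1}
    - {"dx":0.331,"dy":-0.388,"dz":0.2,"yaw":-0.013,"claw":1}
    - {"dx":0.331,"dy":-0.388,"dz":0.225,"yaw":-0.013,"claw":1}
    - {"dx":0.331,"dy":-0.388,"dz":0.235,"yaw":-0.013,"claw":1}
    - {"dx":0.331,"dy":-0.388,"dz":0.235,"yaw":-0.013,"claw":1}

```text
time: 21.05
tool_pos: [0.5373, 0.007, 0.122]
tool_rot: [0.001, -0.035, 0.999, -0.0]
contact_force: [-0.0, 0.1, -3.2]
gripper_width: 0.506
grasp_force: 62.1
```

```bash
python3 - <<'E'
from h import *
go(.5365,.007,.1155,.06)
im=manip.grab_frame("wrist"); cv2.imwrite("pics/w7.png",im[...,::-1])
E
```

```text
t 21.05 tcp [0.5373 0.007  0.122 ] head -6.214 F [-0.   0.1 -3.2] w 0.506 g 62.1
  dx,dy,dz,yaw [0.0016 0.     0.013 ] 0.0063
```

View pics/w7.png

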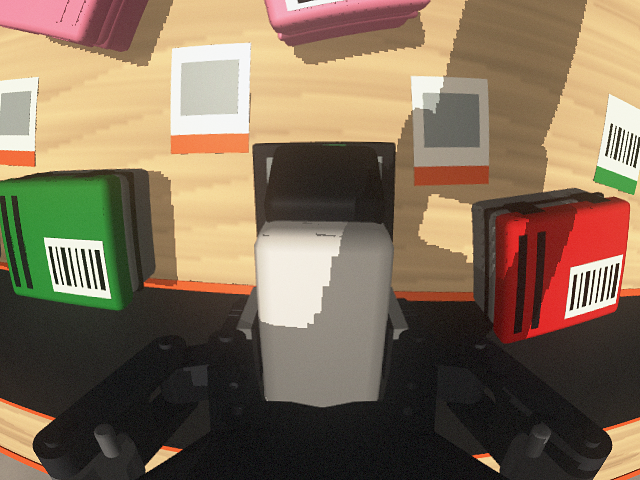

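The scanner hangs square over the dock, centred at (325,310) as before. Lower it the last few millimetres and release.

send_rows:
  increments:
    - {"dx":0.001,"dy":0,"dz":0.006,"yaw":0,"claw":1}
    - {"dx":0.001,"dy":0,"dz":0.012,"yaw":0,"claw":1}
    - {"dx":0.001,"dy":0,"dz":0.013,"yaw":0,"claw":1}
    - {"dx":0.001,"dy":0,"dz":0.013,"yaw":0,"claw":1}
    - {"dx":0.001,"dy":0,"dz":0.013,"yaw":0,"claw":-1}
    - {"dx":0.001,"dy":0,"dz":0.013,"yaw":0,"claw":-1}
    - {"dx":0.001,"dy":0,"dz":0.013,"yaw":0,"claw":-1}
    - {"dx":0.001,"dy":0,"dz":0.013,"yaw":0,"claw":-1}
    - {"dx":0.001,"dy":0,"dz":0.013,"yaw":0,"claw":-1}
    - {"dx":0.001,"dy":0,"dz":0.013,"yaw":0,"claw":-1}
    - {"dx":0.001,"dy":0,"dz":0.013,"yaw":0,"claw":-1}
    - {"dx":0.001,"dy":0,"dz":0.013,"yaw":0,"claw":-1}
    - {"dx":0.001,"dy":0,"dz":-0.05,"yaw":0,"claw":-1}
    - {"dx":0.001,"dy":0,"dz":-0.13,"yaw":0,"claw":-1}
    - {"dx":0.001,"dy":0,"dz":-0.2,"yaw":0,"claw":-1}
    - {"dx":0.001,"dy":0,"dz":-0.22,"yaw":0,"claw":-1}
    - {"dx":0.001,"dy":0,"dz":-0.22,"yaw":0,"claw":-1}

```text
time: 23.22
tool_pos: [0.5362, 0.0069, 0.2312]
tool_rot: [0.0, -0.035, 0.999, -0.0]
contact_force: [-0.9, 0.4, -0.5]
gripper_width: 1.001
grasp_force: 0.0
```

```bash
python3 - <<'E'
from h import *
im=manip.grab_frame("top"); cv2.imwrite("pics/t8.png",im[...,::-1]); boxes(im,('red2','green','yellow','pink'))
cv2.imwrite("pics/w8.png",manip.grab_frame("wrist")[...,::-1])
go(.46,.175,.23,.2); go(.43,-.18,.23,.02)
E
```

```text
red2 [252. 236.] (array([0.5377, 0.1754]), array([ 91., 107.]), 12.0) 587.5
green [378. 233.] (array([ 0.5422, -0.1778]), array([ 94., 106.]), 1.5) 798.5
yellow [447. 235.] (array([ 0.5399, -0.363 ]), array([109.,  92.]), 80.5) 1180.5
pink [470. 317.] (array([ 0.3149, -0.4125]), array([ 87., 108.]), 27.4) 1212.5
pink [328. 305.] (array([ 0.3521, -0.0338]), array([ 43., 105.]), 89.6) 268.5
pink [387. 305.] (array([ 0.3516, -0.1856]), array([106.,  86.]), 71.6) 846.0
t 23.32 tcp [0.5352 0.007  0.2292] head -6.214 F [ 0.8  0.1 -0.6] w 1.001 g 0.0
  dx,dy,dz,yaw [ 0.1269  0.3456 -0.001 ] -0.0872
t 23.32 tcp [0.5352 0.007  0.2292] head -6.214 F [ 0.8  0.1 -0.6] w 1.001 g 0.0
  dx,dy,dz,yaw [ 0.2358 -0.3585 -0.0011] 0.0328
```

View pics/w8.png

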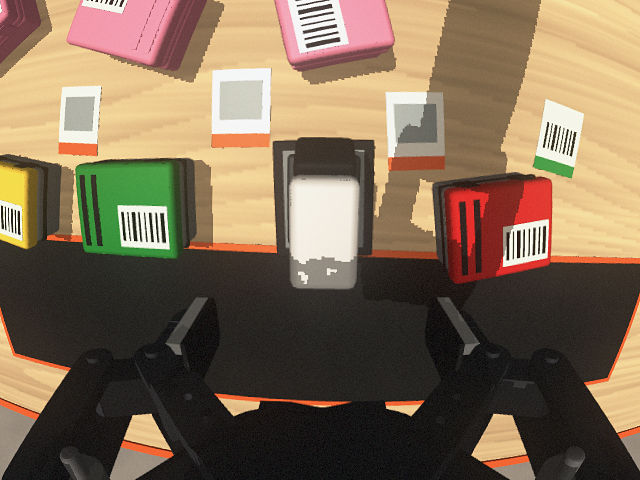

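The scanner stands on its dock, released, centred at (322,230). The boxes are unmoved. Next: go behind the red box.

send_rows:
  increments:
    - {"dx":0.139,"dy":0.312,"dz":0,"yaw":-0.087,"claw":0}
    - {"dx":0.139,"dy":0.312,"dz":0,"yaw":-0.087,"claw":0}
    - {"dx":0.139,"dy":0.312,"dz":0,"yaw":-0.087,"claw":0}
    - {"dx":0.139,"dy":0.312,"dz":0,"yaw":-0.087,"claw":0}
    - {"dx":0.139,"dy":0.312,"dz":0,"yaw":-0.087,"claw":0}
    - {"dx":0.139,"dy":0.312,"dz":0.1,"yaw":-0.087,"claw":0}
    - {"dx":0.139,"dy":0.312,"dz":0.2,"yaw":-0.087,"claw":0}
    - {"dx":0.139,"dy":0.312,"dz":0.3,"yaw":-0.087,"claw":0}
    - {"dx":0.139,"dy":0.312,"dz":0.38,"yaw":-0.087,"claw":0}
    - {"dx":0.139,"dy":0.312,"dz":0.42,"yaw":-0.087,"claw":0}
    - {"dx":0.139,"dy":0.312,"dz":0.428,"yaw":-0.087,"claw":0}
    - {"dx":0.139,"dy":0.312,"dz":0.428,"yaw":-0.087,"claw":0}

```text
time: 24.82
tool_pos: [0.4567, 0.157, 0.0175]
tool_rot: [0.0, -0.099, 0.995, -0.0]
contact_force: [0.5, -0.9, -0.3]
gripper_width: 0.502
grasp_force: 0.0
```

```bash
python3 - <<'E'
from h import *
im=manip.grab_frame("top"); boxes(im,('red2','green','yellow'))
for x,y,h in((.48,.163,.18),(.634,.174,.02)): go(x,y,.015,h)
cv2.imwrite("pics/w9.png",manip.grab_frame("wrist")[...,::-1])
E
```

```text
red2 [254. 224.] (array([0.5654, 0.1761]), array([ 38., 100.]), 12.0) 204.0
green [378. 233.] (array([ 0.5421, -0.1777]), array([ 94., 106.]), 1.5) 797.5
yellow [447. 235.] (array([ 0.5398, -0.363 ]), array([109.,  92.]), 80.1) 1182.5
t 24.88 tcp [0.4572 0.1573 0.0182] head -6.084 F [-0.2  0.4  0.3] w 0.498 g 0.0
  dx,dy,dz,yaw [-0.047   0.0022  0.0066] 0.0125
t 24.88 tcp [0.4572 0.1573 0.0182] head -6.084 F [-0.2  0.4  0.3] w 0.498 g 0.0
  dx,dy,dz,yaw [-0.3533 -0.0371  0.007 ] 0.1191
```

View pics/w9.png

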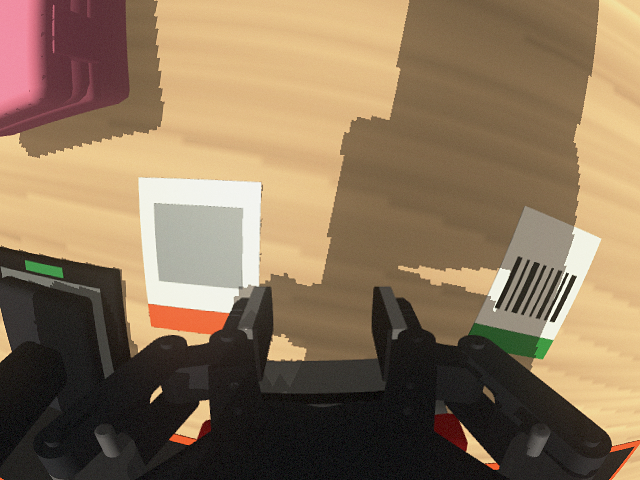

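The fingers are behind the red box, clear of the dock and card, which is at (535,300). Push.

send_rows:
  increments:
    - {"dx":-0.02,"dy":0,"dz":0.004,"yaw":0,"claw":0}
    - {"dx":-0.045,"dy":0,"dz":0.004,"yaw":0.01,"claw":0}
    - {"dx":-0.07,"dy":-0.002,"dz":0.004,"yaw":0.02,"claw":0}
    - {"dx":-0.095,"dy":-0.004,"dz":0.004,"yaw":0.03,"claw":0}
    - {"dx":-0.12,"dy":-0.006,"dz":0.004,"yaw":0.04,"claw":0}
    - {"dx":-0.145,"dy":-0.01,"dz":0.004,"yaw":0.05,"claw":0}
    - {"dx":-0.17,"dy":-0.013,"dz":0.004,"yaw":0.06,"claw":0}
    - {"dx":-0.195,"dy":-0.016,"dz":0.004,"yaw":0.07,"claw":0}
    - {"dx":-0.22,"dy":-0.02,"dz":0.004,"yaw":0.08,"claw":0}
    - {"dx":-0.245,"dy":-0.024,"dz":0.004,"yaw":0.09,"claw":0}
    - {"dx":-0.27,"dy":-0.028,"dz":0.004,"yaw":0.1,"claw":0}
    - {"dx":-0.295,"dy":-0.031,"dz":0.004,"yaw":0.11,"claw":0}
    - {"dx":-0.32,"dy":-0.034,"dz":0.004,"yaw":0.115,"claw":0}
    - {"dx":-0.34,"dy":-0.036,"dz":0.004,"yaw":0.119,"claw":0}
    - {"dx":-0.353,"dy":-0.037,"dz":0.004,"yaw":0.119,"claw":0}
    - {"dx":-0.353,"dy":-0.037,"dz":0.004,"yaw":0.119,"claw":0}
    - {"dx":-0.353,"dy":-0.037,"dz":0.004,"yaw":0.119,"claw":0}
    - {"dx":-0.31,"dy":-0.037,"dz":0.004,"yaw":0.119,"claw":0}
    - {"dx":-0.26,"dy":-0.037,"dz":0.004,"yaw":0.119,"claw":0}
    - {"dx":-0.26,"dy":-0.037,"dz":-0.1,"yaw":0.119,"claw":0}

```text
time: 27.42
tool_pos: [0.5807, 0.1644, 0.0617]
tool_rot: [-0.006, -0.011, 1.0, -0.001]
contact_force: [1.1, -0.3, -0.2]
gripper_width: 0.503
grasp_force: 0.0
```

```bash
python3 - <<'E'
from h import *
im=manip.grab_frame("top"); cv2.imwrite("pics/t10.png",im[...,::-1]); boxes(im,('red2','green','yellow'))
go(.5,.15,.24,.02); go(.455,-.178,.24,.03)
E
```

```text
red2 [254. 171.] (array([0.7206, 0.1803]), array([108.,  33.]), 89.6) 100.5
green [378. 233.] (array([ 0.5422, -0.1779]), array([ 94., 106.]), 1.3) 800.5
yellow [447. 235.] (array([ 0.5399, -0.363 ]), array([109.,  92.]), 80.4) 1181.5
t 27.48 tcp [0.5888 0.1658 0.0736] head -6.262 F [5.2 1.4 4.8] w 0.505 g 0.0
  dx,dy,dz,yaw [ 0.1761 -0.0275 -0.3339] 0.001
t 27.48 tcp [0.5888 0.1658 0.0736] head -6.262 F [5.2 1.4 4.8] w 0.505 g 0.0
  dx,dy,dz,yaw [ 0.2802 -0.6814 -0.335 ] -0.0057
```

send_rows:
  increments:
    - {"dx":0.02,"dy":0,"dz":-0.1,"yaw":0,"claw":0}
    - {"dx":0.04,"dy":0,"dz":-0.22,"yaw":0,"claw":0}
    - {"dx":0.08,"dy":0,"dz":-0.334,"yaw":0,"claw":0}
    - {"dx":0.1,"dy":-0.02,"dz":-0.334,"yaw":0,"claw":0}
    - {"dx":0.13,"dy":-0.12,"dz":-0.334,"yaw":0,"claw":0}
    - {"dx":0.16,"dy":-0.24,"dz":-0.334,"yaw":0,"claw":0}
    - {"dx":0.19,"dy":-0.36,"dz":-0.334,"yaw":0,"claw":0}
    - {"dx":0.22,"dy":-0.48,"dz":-0.334,"yaw":0,"claw":0}
    - {"dx":0.25,"dy":-0.58,"dz":-0.334,"yaw":0,"claw":0}
    - {"dx":0.27,"dy":-0.65,"dz":-0.334,"yaw":0,"claw":0}
    - {"dx":0.28,"dy":-0.681,"dz":-0.334,"yaw":0,"claw":0}
    - {"dx":0.28,"dy":-0.681,"dz":-0.25,"yaw":0,"claw":0}
    - {"dx":0.28,"dy":-0.681,"dz":-0.15,"yaw":0,"claw":0}
    - {"dx":0.28,"dy":-0.681,"dz":-0.05,"yaw":0,"claw":0}
    - {"dx":0.28,"dy":-0.681,"dz":0.05,"yaw":0,"claw":0}
    - {"dx":0.28,"dy":-0.681,"dz":0.1,"yaw":0,"claw":0}
    - {"dx":0.28,"dy":-0.681,"dz":0.116,"yaw":0,"claw":0}
    - {"dx":0.28,"dy":-0.681,"dz":0.116,"yaw":0,"claw":0}
    - {"dx":0.28,"dy":-0.681,"dz":0.116,"yaw":0,"claw":0}

```text
time: 29.85
tool_pos: [0.4557, -0.1786, 0.011]
tool_rot: [0.001, -0.011, 1.0, -0.001]
contact_force: [-0.2, 0.5, 0.4]
gripper_width: 0.502
grasp_force: 0.0
```

```bash
python3 - <<'E'
from h import *
im=manip.grab_frame("top"); cv2.imwrite("pics/t11.png",im[...,::-1]); boxes(im,('red2','green','yellow'))
go(.642,-.178,.016,.025)
E
```

```text
red2 [252. 183.] (array([0.6926, 0.1784]), array([ 91., 110.]), 1.3) 1154.5
green [383. 222.] (array([ 0.5641, -0.1792]), array([102.,  48.]), 89.6) 221.0
yellow [447. 235.] (array([ 0.5398, -0.3629]), array([109.,  92.]), 80.4) 1186.5
t 29.9 tcp [ 0.4556 -0.1786  0.011 ] head -6.262 F [ 0.   0.1 -0.1] w 0.496 g 0.0
  dx,dy,dz,yaw [-0.3727 -0.0067 -0.009 ] -0.0024
```

Red sits at (0.693, 0.178), square. Push green.

send_rows:
  increments:
    - {"dx":-0.02,"dy":0,"dz":-0.009,"yaw":0,"claw":0}
    - {"dx":-0.045,"dy":0,"dz":-0.009,"yaw":0,"claw":0}
    - {"dx":-0.07,"dy":-0.002,"dz":-0.009,"yaw":0,"claw":0}
    - {"dx":-0.1,"dy":-0.002,"dz":-0.009,"yaw":0,"claw":0}
    - {"dx":-0.13,"dy":-0.003,"dz":-0.009,"yaw":0,"claw":0}
    - {"dx":-0.16,"dy":-0.003,"dz":-0.009,"yaw":0,"claw":0}
    - {"dx":-0.19,"dy":-0.004,"dz":-0.009,"yaw":0,"claw":0}
    - {"dx":-0.22,"dy":-0.004,"dz":-0.009,"yaw":0,"claw":0}
    - {"dx":-0.25,"dy":-0.005,"dz":-0.009,"yaw":0,"claw":0}
    - {"dx":-0.28,"dy":-0.005,"dz":-0.009,"yaw":0,"claw":0}
    - {"dx":-0.31,"dy":-0.006,"dz":-0.009,"yaw":0,"claw":0}
    - {"dx":-0.335,"dy":-0.006,"dz":-0.009,"yaw":0,"claw":0}
    - {"dx":-0.355,"dy":-0.007,"dz":-0.009,"yaw":0,"claw":0}
    - {"dx":-0.367,"dy":-0.007,"dz":-0.009,"yaw":0,"claw":0}
    - {"dx":-0.367,"dy":-0.007,"dz":-0.009,"yaw":0,"claw":0}
    - {"dx":-0.367,"dy":-0.007,"dz":-0.009,"yaw":0,"claw":0}
    - {"dx":-0.31,"dy":-0.007,"dz":-0.009,"yaw":0,"claw":0}
    - {"dx":-0.26,"dy":-0.007,"dz":-0.02,"yaw":0,"claw":0}
    - {"dx":-0.2,"dy":-0.007,"dz":-0.1,"yaw":0,"claw":0}

```text
time: 32.28
tool_pos: [0.5514, -0.1784, 0.0569]
tool_rot: [-0.003, -0.011, 1.0, 0.001]
contact_force: [0.5, -0.7, 0.3]
gripper_width: 0.5
grasp_force: 0.0
```

```bash
python3 - <<'E'
from h import *
im=manip.grab_frame("top"); cv2.imwrite("pics/t12.png",im[...,::-1]); boxes(im,('red2','green','yellow'))
# yellow approach, heading -.17
h=-.17; go(.54-.085*np.cos(h),-.363-.085*np.sin(h),.016,h)
E
```

```text
red2 [252. 183.] (array([0.6926, 0.1784]), array([ 91., 110.]), 1.3) 1153.5
green [375. 177.] (array([ 0.696 , -0.1791]), array([114.,  94.]), 89.6) 518.5
yellow [447. 235.] (array([ 0.5398, -0.3628]), array([109.,  92.]), 79.9) 1185.5
t 32.33 tcp [ 0.5529 -0.1801  0.0641] head -6.262 F [ 4.6 -0.8  2.1] w 0.503 g 0.0
  dx,dy,dz,yaw [ 0.2005 -0.3328  0.0963] 0.1273
```

send_rows:
  increments:
    - {"dx":0.03,"dy":0,"dz":-0.1,"yaw":0,"claw":0}
    - {"dx":0.1,"dy":-0.02,"dz":-0.17,"yaw":0,"claw":0}
    - {"dx":0.18,"dy":-0.1,"dz":-0.17,"yaw":0.05,"claw":0}
    - {"dx":0.2,"dy":-0.2,"dz":-0.17,"yaw":0.1,"claw":0}
    - {"dx":0.2,"dy":-0.3,"dz":-0.17,"yaw":0.127,"claw":0}
    - {"dx":0.2,"dy":-0.333,"dz":-0.17,"yaw":0.127,"claw":0}
    - {"dx":0.2,"dy":-0.333,"dz":-0.1,"yaw":0.127,"claw":0}
    - {"dx":0.2,"dy":-0.333,"dz":0,"yaw":0.127,"claw":0}
    - {"dx":0.2,"dy":-0.333,"dz":0.07,"yaw":0.127,"claw":0}
    - {"dx":0.2,"dy":-0.333,"dz":0.094,"yaw":0.127,"claw":0}
    - {"dx":0.2,"dy":-0.333,"dz":0.094,"yaw":0.127,"claw":0}
    - {"dx":0.2,"dy":-0.333,"dz":0.094,"yaw":0.127,"claw":0}

```text
time: 33.83
tool_pos: [0.4593, -0.349, 0.0145]
tool_rot: [0.001, 0.084, 0.996, -0.001]
contact_force: [-0.3, 0.9, -0.6]
gripper_width: 0.503
grasp_force: 0.0
```

```bash
python3 - <<'E'
from h import *
im=manip.grab_frame("top"); boxes(im,('red2','green','yellow'))
go(.643,-.364,.016,.015)
E
```

```text
red2 [252. 183.] (array([0.6926, 0.1783]), array([ 91., 110.]), 1.3) 1158.0
green [379. 181.] (array([ 0.6968, -0.179 ]), array([ 97., 115.]), 1.0) 1256.0
yellow [441. 227.] (array([ 0.5416, -0.3624]), array([108.,  87.]), 78.7) 162.5
t 33.88 tcp [ 0.4593 -0.3491  0.0145] head -0.169 F [ 0.4 -0.3  0.3] w 0.503 g 0.0
  dx,dy,dz,yaw [-0.3672  0.0324 -0.0018] -0.1227
```

send_rows:
  increments:
    - {"dx":-0.02,"dy":0,"dz":-0.002,"yaw":0,"claw":0}
    - {"dx":-0.045,"dy":0,"dz":-0.002,"yaw":-0.01,"claw":0}
    - {"dx":-0.07,"dy":0.002,"dz":-0.002,"yaw":-0.02,"claw":0}
    - {"dx":-0.1,"dy":0.004,"dz":-0.002,"yaw":-0.03,"claw":0}
    - {"dx":-0.13,"dy":0.006,"dz":-0.002,"yaw":-0.04,"claw":0}
    - {"dx":-0.155,"dy":0.009,"dz":-0.002,"yaw":-0.05,"claw":0}
    - {"dx":-0.18,"dy":0.012,"dz":-0.002,"yaw":-0.06,"claw":0}
    - {"dx":-0.205,"dy":0.015,"dz":-0.002,"yaw":-0.07,"claw":0}
    - {"dx":-0.23,"dy":0.018,"dz":-0.002,"yaw":-0.08,"claw":0}
    - {"dx":-0.255,"dy":0.021,"dz":-0.002,"yaw":-0.09,"claw":0}
    - {"dx":-0.28,"dy":0.024,"dz":-0.002,"yaw":-0.1,"claw":0}
    - {"dx":-0.305,"dy":0.027,"dz":-0.002,"yaw":-0.11,"claw":0}
    - {"dx":-0.33,"dy":0.03,"dz":-0.002,"yaw":-0.12,"claw":0}
    - {"dx":-0.35,"dy":0.032,"dz":-0.002,"yaw":-0.122,"claw":0}
    - {"dx":-0.365,"dy":0.032,"dz":-0.002,"yaw":-0.122,"claw":0}
    - {"dx":-0.365,"dy":0.032,"dz":-0.002,"yaw":-0.122,"claw":0}
    - {"dx":-0.365,"dy":0.032,"dz":-0.002,"yaw":-0.122,"claw":0}
    - {"dx":-0.32,"dy":0.032,"dz":-0.002,"yaw":-0.122,"claw":0}
    - {"dx":-0.27,"dy":0.032,"dz":-0.02,"yaw":-0.122,"claw":0}
    - {"dx":-0.2,"dy":0.032,"dz":-0.12,"yaw":-0.122,"claw":0}

```text
time: 36.38
tool_pos: [0.556, -0.3471, 0.0686]
tool_rot: [-0.003, -0.007, 1.0, 0.003]
contact_force: [0.1, -1.4, 1.1]
gripper_width: 0.496
grasp_force: 0.0
```

send_rows:
  increments:
    - {"dx":0.05,"dy":0,"dz":-0.1,"yaw":-0.02,"claw":-1}
    - {"dx":0.1,"dy":0,"dz":-0.2,"yaw":-0.02,"claw":-1}
    - {"dx":0.1,"dy":0,"dz":-0.32,"yaw":-0.02,"claw":-1}
    - {"dx":0.1,"dy":0,"dz":-0.35,"yaw":-0.02,"claw":-1}

```text
time: 36.88
tool_pos: [0.5105, -0.3514, 0.2541]
tool_rot: [0.004, -0.022, 1.0, -0.003]
contact_force: [0.2, 0.3, 0.5]
gripper_width: 0.996
grasp_force: 0.0
```

```bash
python3 - <<'E'
from h import *
im=manip.grab_frame("top"); cv2.imwrite("pics/t13.png",im[...,::-1]); boxes(im,('red2','green','yellow'))
go(.5365,.006,.24,.065)
E
```

```text
red2 [252. 183.] (array([0.6926, 0.1783]), array([ 91., 110.]), 1.3) 1158.0
green [379. 181.] (array([ 0.6969, -0.1791]), array([ 97., 116.]), 0.7) 1260.0
yellow [445. 179.] (array([ 0.699 , -0.3656]), array([112.,  91.]), 89.6) 1138.5
t 36.92 tcp [ 0.5106 -0.3512  0.2538] head -6.24 F [0.4 0.2 1.8] w 1.002 g 0.0
  dx,dy,dz,yaw [-0.0825  0.7117  0.0234] -0.0144
```

View pics/t13.png

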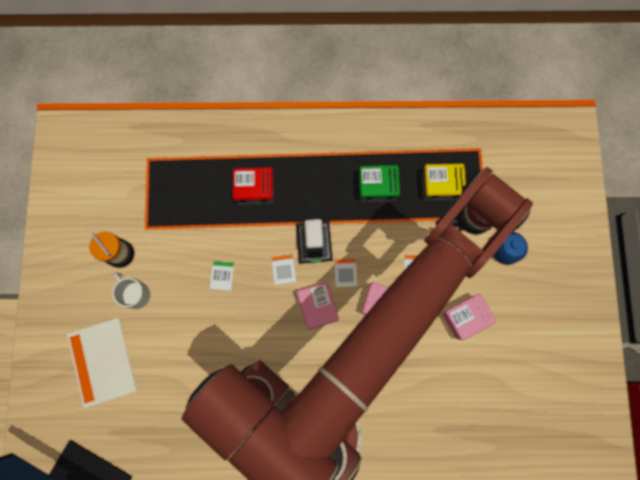

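All three boxes lie square on the mat: red (252,183), green (379,181), yellow (445,180). The scanner is on its dock at (314,238). Fetch it again.

send_rows:
  increments:
    - {"dx":-0.08,"dy":0.71,"dz":0.02,"yaw":-0.014,"claw":-1}
    - {"dx":-0.08,"dy":0.71,"dz":0.02,"yaw":-0.014,"claw":-1}
    - {"dx":-0.08,"dy":0.71,"dz":0.02,"yaw":-0.014,"claw":-1}
    - {"dx":-0.08,"dy":0.71,"dz":0.02,"yaw":-0.014,"claw":-1}
    - {"dx":-0.08,"dy":0.71,"dz":0.02,"yaw":-0.014,"claw":-1}
    - {"dx":-0.08,"dy":0.71,"dz":0.02,"yaw":-0.014,"claw":-1}
    - {"dx":-0.08,"dy":0.71,"dz":0.02,"yaw":-0.014,"claw":-1}
    - {"dx":-0.08,"dy":0.71,"dz":0.02,"yaw":-0.014,"claw":-1}
    - {"dx":-0.08,"dy":0.71,"dz":0.02,"yaw":-0.014,"claw":-1}
    - {"dx":-0.08,"dy":0.71,"dz":0.02,"yaw":-0.014,"claw":-1}

```text
time: 38.17
tool_pos: [0.5337, 0.0056, 0.2371]
tool_rot: [-0.0, -0.031, 1.0, -0.0]
contact_force: [0.3, -0.4, -0.3]
gripper_width: 1.007
grasp_force: 0.0
```

```bash
python3 - <<'E'
from h import *
go(.5367,.007,.1145,.065)
s=manip.state(); im=manip.grab_frame("wrist"); cv2.imwrite("pics/w14.png",im[...,::-1])
m=cv2.morphologyEx(hsvmask(im,(0,0,90),(180,60,255)),cv2.MORPH_CLOSE,np.ones((9,9)))
for q in blobs(m,2000):
    if 250<q.mean(0)[0]<390: print(q.mean(0).round(),rect(wray(q,.154,s)))
E
```

```text
t 38.17 tcp [0.5337 0.0056 0.2371] head -6.22 F [ 0.3 -0.4 -0.3] w 1.007 g 0.0
  dx,dy,dz,yaw [-0.0062  0.0024  0.2452] -0.0014
[323. 208.] (array([0.5179, 0.0036]), array([94., 53.]), 4.9)
[317.  26.] (array([ 0.3964, -0.0066]), array([39., 31.]), 15.8)
```

send_rows:
  increments:
    - {"dx":-0.005,"dy":0.002,"dz":0.05,"yaw":-0.002,"claw":-1}
    - {"dx":-0.005,"dy":0.002,"dz":0.12,"yaw":-0.002,"claw":-1}
    - {"dx":-0.005,"dy":0.002,"dz":0.19,"yaw":-0.002,"claw":-1}
    - {"dx":-0.005,"dy":0.002,"dz":0.243,"yaw":-0.002,"claw":-1}
    - {"dx":-0.005,"dy":0.002,"dz":0.243,"yaw":-0.002,"claw":-1}
    - {"dx":-0.005,"dy":0.002,"dz":0.243,"yaw":-0.002,"claw":1}
    - {"dx":-0.005,"dy":0.002,"dz":0.243,"yaw":-0.002,"claw":1}
    - {"dx":-0.005,"dy":0.002,"dz":0.243,"yaw":-0.002,"claw":1}
    - {"dx":-0.005,"dy":0.002,"dz":0.243,"yaw":-0.002,"claw":1}
    - {"dx":-0.005,"dy":0.002,"dz":0.243,"yaw":-0.002,"claw":1}
    - {"dx":-0.005,"dy":0.002,"dz":0.243,"yaw":-0.002,"claw":1}
    - {"dx":-0.005,"dy":0.002,"dz":0.243,"yaw":-0.002,"claw":1}
    - {"dx":-0.005,"dy":0.002,"dz":0.243,"yaw":-0.002,"claw":1}

```text
time: 39.85
tool_pos: [0.5375, 0.0078, 0.1178]
tool_rot: [0.002, -0.034, 0.999, -0.0]
contact_force: [0.6, 1.0, 6.2]
gripper_width: 0.508
grasp_force: 62.2
```

```bash
python3 - <<'E'
from h import *
h=.063;go(.441+.179*np.cos(h),.272+.179*np.sin(h),.23,h)
cv2.imwrite("pics/w15.png",manip.grab_frame("wrist")[...,::-1])
a=cv2.imread("pics/w7.png");b=cv2.imread("pics/w15.png");cv2.imwrite("pics/cmp.png",np.hstack([a[130:420,220:430],b[130:420,220:430]]))
E
```

```text
t 39.85 tcp [0.5375 0.0078 0.1178] head -6.215 F [0.6 1.  6.2] w 0.508 g 62.2
  dx,dy,dz,yaw [-0.202   0.5384 -0.224 ] 0.0032
```

View pics/cmp.png

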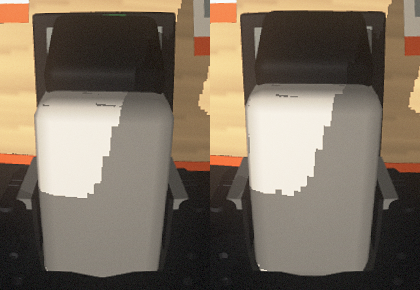

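The grip matches the first one to within about 3 mm (left is before, right is now). Scan the card again.

send_rows:
  increments:
    - {"dx":0,"dy":0,"dz":-0.06,"yaw":0,"claw":1}
    - {"dx":0,"dy":0,"dz":-0.14,"yaw":0,"claw":1}
    - {"dx":0,"dy":0,"dz":-0.21,"yaw":0,"claw":1}
    - {"dx":-0.02,"dy":0.06,"dz":-0.224,"yaw":0,"claw":1}
    - {"dx":-0.05,"dy":0.12,"dz":-0.224,"yaw":0,"claw":1}
    - {"dx":-0.08,"dy":0.2,"dz":-0.224,"yaw":0,"claw":1}
    - {"dx":-0.11,"dy":0.28,"dz":-0.224,"yaw":0,"claw":1}
    - {"dx":-0.14,"dy":0.36,"dz":-0.224,"yaw":0,"claw":1}
    - {"dx":-0.16,"dy":0.43,"dz":-0.224,"yaw":0,"claw":1}
    - {"dx":-0.18,"dy":0.49,"dz":-0.224,"yaw":0,"claw":1}
    - {"dx":-0.195,"dy":0.525,"dz":-0.224,"yaw":0,"claw":1}
    - {"dx":-0.201,"dy":0.538,"dz":-0.224,"yaw":0,"claw":1}
    - {"dx":-0.201,"dy":0.538,"dz":-0.224,"yaw":0,"claw":1}
    - {"dx":-0.201,"dy":0.538,"dz":-0.224,"yaw":0,"claw":1}
    - {"dx":-0.201,"dy":0.538,"dz":-0.224,"yaw":0,"claw":1}
    - {"dx":-0.201,"dy":0.538,"dz":-0.224,"yaw":0,"claw":1}

```text
time: 41.9
tool_pos: [0.6182, 0.2825, 0.228]
tool_rot: [0.0, -0.034, 0.999, 0.0]
contact_force: [-0.3, -0.2, -2.6]
gripper_width: 0.504
grasp_force: 62.3
```

```bash
python3 - <<'E'
from h import *
go(.619,.283,.23,.063);beam(0)
s=manip.state();im=manip.grab_frame("wrist");cv2.imwrite("pics/w16.png",im[...,::-1])
w=cv2.morphologyEx(hsvmask(im,(0,0,100),(180,70,255)),cv2.MORPH_CLOSE,np.ones((9,9)))
for q in blobs(w,400):
    if q.mean(0)[1]<120: print(q.mean(0).round(),rect(wray(q,0,s)))
boxes(manip.grab_frame("top"),('red2','green','yellow'))
E
```

```text
t 41.9 tcp [0.6182 0.2825 0.228 ] head -6.216 F [-0.3 -0.2 -2.6] w 0.504 g 62.3
  dx,dy,dz,yaw [-0.0016  0.0009 -0.0041] 0.0027
beam [0.4409 0.2706 0.    ] d 0.248
[ 84. 117.] (array([0.5344, 0.0012]), array([103.,  82.]), 4.3)
[36. 47.] (array([ 0.4396, -0.0831]), array([66., 61.]), 2.4)
[568.  27.] (array([0.3952, 0.5623]), array([ 92., 165.]), 18.8)
[325.  24.] (array([0.4379, 0.2719]), array([61., 58.]), 85.2)
[156.  35.] (array([0.4483, 0.0938]), array([71., 61.]), 7.9)
red2 [252. 183.] (array([0.6928, 0.1787]), array([112.,  88.]), 89.6) 1131.5
green [379. 181.] (array([ 0.696 , -0.1798]), array([116.,  94.]), 89.6) 1253.0
yellow [445. 179.] (array([ 0.6998, -0.366 ]), array([ 91., 111.]), 0.5) 1148.0
```

send_rows:
  increments:
    - {"dx":0,"dy":0,"dz":0,"yaw":0,"claw":1}
    - {"dx":0,"dy":0,"dz":0,"yaw":0,"claw":1}
    - {"dx":0,"dy":0,"dz":0,"yaw":0,"claw":1}
    - {"dx":0,"dy":0,"dz":0,"yaw":0,"claw":1}
    - {"dx":0,"dy":0,"dz":0,"yaw":0,"claw":1}
    - {"dx":0,"dy":0,"dz":0,"yaw":0,"claw":1}
    - {"dx":0,"dy":0,"dz":0,"yaw":0,"claw":1}
    - {"dx":0,"dy":0,"dz":0,"yaw":0,"claw":1}
    - {"dx":0,"dy":0,"dz":0,"yaw":0,"claw":1}
    - {"dx":0,"dy":0,"dz":0,"yaw":0,"claw":1}
    - {"dx":0,"dy":0,"dz":0,"yaw":0,"claw":1}
    - {"dx":0,"dy":0,"dz":0,"yaw":0,"claw":1}
    - {"dx":0,"dy":0,"dz":0,"yaw":0,"claw":1}
    - {"dx":0,"dy":0,"dz":0,"yaw":0,"claw":1}
    - {"dx":0,"dy":0,"dz":0,"yaw":0,"claw":1}
    - {"dx":0,"dy":0,"dz":0,"yaw":0,"claw":1}

```text
time: 44.0
tool_pos: [0.6182, 0.283, 0.2278]
tool_rot: [0.0, -0.034, 0.999, 0.0]
contact_force: [0.2, -0.5, -2.2]
gripper_width: 0.507
grasp_force: 62.3
```

send_rows:
  increments:
    - {"dx":0.01,"dy":-0.03,"dz":0,"yaw":0,"claw":1}
    - {"dx":0.03,"dy":-0.08,"dz":0,"yaw":0,"claw":1}
    - {"dx":0.06,"dy":-0.16,"dz":0,"yaw":0,"claw":1}
    - {"dx":0.09,"dy":-0.24,"dz":0,"yaw":0,"claw":1}
    - {"dx":0.12,"dy":-0.32,"dz":0,"yaw":0,"claw":1}
    - {"dx":0.15,"dy":-0.4,"dz":0,"yaw":0,"claw":1}
    - {"dx":0.18,"dy":-0.48,"dz":0,"yaw":0,"claw":1}
    - {"dx":0.195,"dy":-0.52,"dz":0,"yaw":0,"claw":1}
    - {"dx":0.201,"dy":-0.538,"dz":0.02,"yaw":0,"claw":1}
    - {"dx":0.201,"dy":-0.538,"dz":0.08,"yaw":0,"claw":1}
    - {"dx":0.201,"dy":-0.538,"dz":0.14,"yaw":0,"claw":1}
    - {"dx":0.201,"dy":-0.538,"dz":0.19,"yaw":0,"claw":1}
    - {"dx":0.201,"dy":-0.538,"dz":0.21,"yaw":0,"claw":1}
    - {"dx":0.201,"dy":-0.538,"dz":0.21,"yaw":0,"claw":1}
    - {"dx":0.201,"dy":-0.538,"dz":0.21,"yaw":0,"claw":1}

```text
time: 45.88
tool_pos: [0.537, 0.0078, 0.1242]
tool_rot: [0.001, -0.034, 0.999, -0.0]
contact_force: [0.2, 0.4, -2.8]
gripper_width: 0.509
grasp_force: 62.3
```

```bash
python3 - <<'E'
from h import *
go(.537,.007,.1178,.065)
E
```

```text
t 45.88 tcp [0.537  0.0078 0.1242] head -6.215 F [ 0.2  0.4 -2.8] w 0.509 g 62.3
  dx,dy,dz,yaw [ 0.0002 -0.0016  0.0127] 0.0019
```

send_rows:
  increments:
    - {"dx":0,"dy":0,"dz":0.006,"yaw":0,"claw":1}
    - {"dx":0,"dy":0,"dz":0.012,"yaw":0,"claw":1}
    - {"dx":0,"dy":0,"dz":0.013,"yaw":0,"claw":1}
    - {"dx":0,"dy":0,"dz":0.013,"yaw":0,"claw":1}
    - {"dx":0,"dy":0,"dz":0.013,"yaw":0,"claw":-1}
    - {"dx":0,"dy":0,"dz":0.013,"yaw":0,"claw":-1}
    - {"dx":0,"dy":0,"dz":0.013,"yaw":0,"claw":-1}
    - {"dx":0,"dy":0,"dz":0.013,"yaw":0,"claw":-1}
    - {"dx":0,"dy":0,"dz":0.013,"yaw":0,"claw":-1}
    - {"dx":0,"dy":0,"dz":0.013,"yaw":0,"claw":-1}
    - {"dx":0,"dy":0,"dz":0.013,"yaw":0,"claw":-1}
    - {"dx":0,"dy":0,"dz":0.013,"yaw":0,"claw":-1}
    - {"dx":0,"dy":0,"dz":-0.05,"yaw":0,"claw":-1}
    - {"dx":0,"dy":0,"dz":-0.13,"yaw":0,"claw":-1}
    - {"dx":0,"dy":0,"dz":-0.22,"yaw":0,"claw":-1}
    - {"dx":0,"dy":0,"dz":-0.28,"yaw":0,"claw":-1}
    - {"dx":0,"dy":0,"dz":-0.28,"yaw":0,"claw":-1}

```text
time: 48.0
tool_pos: [0.5377, 0.0077, 0.2663]
tool_rot: [0.003, -0.034, 0.999, -0.001]
contact_force: [-0.6, -0.2, -0.2]
gripper_width: 1.002
grasp_force: 0.0
```

```bash
python3 - <<'E'
from h import *
go(.537,.007,.25,.065)
im=manip.grab_frame("top"); boxes(im,('red2','green','yellow'))
cv2.imwrite("pics/w17.png",manip.grab_frame("wrist")[...,::-1])
E
```

```text
t 48.0 tcp [0.5377 0.0077 0.2663] head -6.215 F [-0.6 -0.2 -0.2] w 1.002 g 0.0
  dx,dy,dz,yaw [ 0.0017 -0.0012  0.0326] 0.0018
red2 [252. 183.] (array([0.6928, 0.1787]), array([112.,  88.]), 89.6) 1131.5
green [379. 181.] (array([ 0.6975, -0.1799]), array([116.,  97.]), 89.6) 1266.0
yellow [445. 179.] (array([ 0.6998, -0.366 ]), array([ 91., 111.]), 0.5) 1148.0
```

View pics/w17.png

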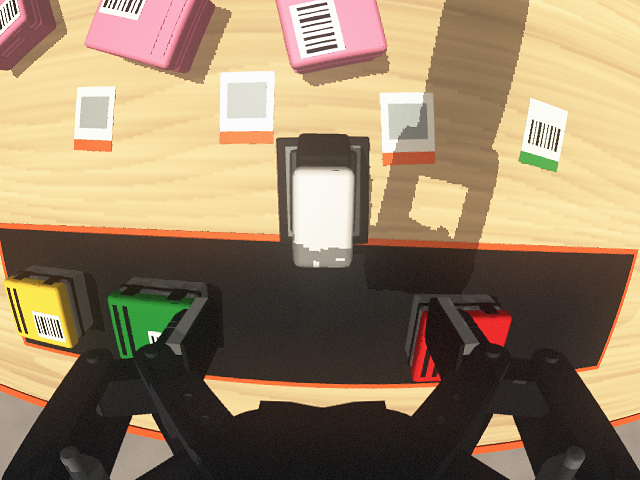

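The scanner stands square on its dock at (322,215), released, and all three boxes are on the mat.

```bash
python3 -c "
from plant import manip
print(manip.job_done())"
```

```text
the job is handed in; nothing more can be done
None
```

The job is handed in at about 48 s of the 210 s allowed: I scanned the card, then green, yellow and red (no blue box in this order), slid all three boxes square onto the mat, scanned the card again, and left the scanner released on its dock; the hand-in call returned no verdict.

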